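# Load and start the bonding jig

## Task

Set up the bonding jig: lay the loose metal-topped module from beside the jig in the jig's nest, lower the press platen (the plate with the tall rod) over it so that both locating pins go into its holes and it sits down level on the module, then thread every drilled weight bar over the platen's rod and lower it, level and without dropping it, until it lies flat on the stack. Then start the cure timer by pressing its three keys fully, one at a time, from the smallest cap to the largest, and leave the things standing round the work where they are.

Things in the scene. Friction and masses are not known exactly. Their poses are not given: they have to be found in the camera images.
- nest (a point): Centre of the nest's floor on the fixed bonding jig, on top of its aluminium base plate (115 (x) by 170 (y) by 12 mm; z up). Dark stops 11 mm high leave a place 66 mm (x) by 94 mm (y) for the module; on the two sides facing along x they leave a 56 mm gap for fingers. Two round-ended steel pins, 12 mm thick, stand 34 mm above this floor at y = +65 and -65 mm.
- module_center (a point): Centre, half-way up, of the loose module: 88 (x) by 60 (y) by 18 mm (z up), grey metal top, black sides; grasp across the 60 mm. Belongs flat in the nest with its x along the nest's y, either way round. It lies in front of the jig, between it and the robot; the many like modules laid out in a field at the right are not part of the job.
- platen_center (a point): Press platen, 0.4 kg: plate 60 (x) by 160 (y) by 16 mm on a 2 mm rubber pad (40 by 70 mm), a 16 mm round-topped steel rod standing 120 mm above the plate's middle, and through holes of 15 mm at y = +65 and -65 mm. This point: on the rod's axis, 10 mm above the underside of the pad. Either way round; lift it by the top of the rod. Seated, this point is 28 mm above the nest point.
- rod_top (a point): Top of the platen's rod, 128 mm above platen_center.
- bar_0_center (a point): Centre, half-way up, of a drilled steel weight bar 180 (x) by 40 (y) by 15 mm (z up), 0.25 kg, with a vertical 20 mm hole in its middle. Grasp it across the 40 mm near an end (about 74 mm from the centre) so that the hand passes beside the rod. Two or three bars are present; any order, any way round.
- bar_1_center (a point): A second, identical weight bar (or None if absent).
- bar_2_center (a point): A third, identical weight bar (or None if absent).
- key_small_top (a point): Middle of the top of the key with the smallest white cap (16 mm across) on the fixed cure timer, a dark-faced grey box 85 x 165 x 30 mm with three keys in a row 50 mm apart; their order in the row varies. z up; pressed straight down.
- key_medium_top (a point): The same for the key with the medium cap (24 mm across).
- key_large_top (a point): The same for the key with the largest cap (32 mm across).
- key_small (a joint): Travel of the small key in m: 0 up, 0.006 fully pressed (spring, 4 N at the bottom).
- key_medium (a joint): Travel of the medium key, likewise.
- key_large (a joint): Travel of the large key, likewise.
- yellow_mug: Bystander: yellow mug, 69 x 96 x 68 mm, origin at its foot.
- flux_bottle: Bystander: small dropper bottle, 33 mm across, 102 mm high, origin at its foot.
- flux_pot: Bystander: black pot, 62 mm across, 42 mm high, origin at its foot.
- black_tape: Bystander: roll of black tape lying flat, 62 mm across, 19 mm high, origin at its foot. It lies beside the fixed slotted fixture, 0.21 m high (toggle clamp on top to 0.33 m), which fills the left front as far as x = 0.47 m for y above 0.04 m: keep the hand clear of it.

How it is judged:
By the outcome, as a careful person would: the job done as asked, in the order asked, and still so for the second after the job is handed in, with the robot touching nothing.
Of bar_0, bar_1, bar_2 only 2 to 3 are there at a start; the rules pass over those that are not, and their reading is None.
At some moment in a run one of bar_0, bar_2 may be knocked a few centimetres aside while the robot is not near it.
It also fails if it takes over 210 s, if anything falls off the work surface, if the arm or the gripper's body presses on something with over 40 N, if the wrist force passes 120 N, or if a joint passes its speed limit or range.

## Robot

A 7-joint arm with a two-finger parallel gripper is mounted at the origin on the work surface; the furniture and walls round the work are solid. World frame = base frame: x ahead of the robot, y to its left, z up, the work surface at z = 0. Lengths are in mm, angles in rad, forces in N, time in s.
With the tool pointing down it reaches from about 400 to 875 mm from the base axis. Payload 4.4 kg.
Tool frame: the origin (TCP) lies between the finger pads; the fingertips stand ctrl.finger_overhang ahead of it and the grasp point (between the pads) lies 11 mm behind it (ctrl.finger_overhang is the distance from the TCP to the fingertips, in mm); z points along the fingers, y is the direction in which the jaws open and shut (so a half turn about z gives the same grasp; the last joint's range is limited). The gripper opens to 85 mm and grips with 20 to 120 N. Pads are 22 mm wide; open, the fingers measure 114 mm over their backs; the gripper's body (76 mm by 85 mm) begins 54 mm behind the grasp point. The pads swing forward as they close: fully open they stand 13 mm farther back than shut.
Start: joints at [1.231, 0.628, 0.038, 1.517, -0.027, 0.996, -0.02], TCP at [175.782, -625.794, 239.313] pointing down, gripper open.
Joint ranges: [-3.06, 3.06], [-0.37, 2.12], [-1.25, 1.32], [0.18, 2.47], [-1.1, 4.24], [0.23, 1.98], [-2.94, 2.94]. Speed limits (rad/s): [2.57, 2.57, 3.14, 3.14, 3.14, 3.14, 3.14].

## Interface

Orientations are given as [roll, pitch, yaw] about the fixed x, y, z axes, in that order (R = Rz(yaw) Ry(pitch) Rx(roll)).
In Python, from cell import ctrl gives the robot as it stands. The module is installed in compiled form; this text tells all that it offers.
- The arm moves only by the tool step_arm, never from a script. Its argument "deltas" is a list that holds one entry, the list of rows, each a list of 7 numbers: the opening, from 0 (shut) to 1 (fully open), then the shift along the world's x, y, z in mm, then the turn, a rotation vector about the world's x, y, z in rad. In form: [[[grip, tx, ty, tz, rx, ry, rz], ...]]. A call has 1 to 10 rows; each row shifts and turns the commanded pose from where the row before left it; what a row does not reach is not made up. A row lasts 1/12 s, in which the tool goes at most 41.7 mm and 7.16 degrees, less where a joint would pass 70% of its speed; a pose out of reach is approached as far as the arm can. A call is refused whole if a number of a shift passes 41.7 or a number of a turn 0.125, either way. A call with a gripper value outside its range is refused whole. The fingers move at their own pace and stop on an object; the grip force is fixed at half the most. Time passes only in rows, so rows that do not move let the fingers close. It gives the time, the measured TCP pose, the force and the opening at its end, in the units of the state.
- ctrl.read_state(): the state, without advancing time (a new reading comes with each control period).
- ctrl.get_image(name): name is "scene" or "top" or "wrist"; returns (picture, depth): 480x640x3 uint8, red, green, blue; 480x640 float32, mm along the optical axis (not along the pixel's ray), 0 where there is no reading.
- ctrl.camera_info(name): a dict with "intrinsics" (3x3 intrinsics, pixels), "rvec" (rotation vector, rad) and "tvec" (3), from world to camera coordinates, as OpenCV has them. Camera axes: x right, y down, z forward; pixel columns grow to the right and rows downward; lengths in mm; the calibration is good to about 2 mm. A picture is of the moment at which its call begins: read the wrist's pose just before it. camera_info takes no time and is no camera call; for the wrist camera it gives the pose at the moment of the call.
- ctrl.finish_job(): hands the job in, once; it reports no verdict.
The state is a dict: "clock": time; "qpos": joint angles; "qd": joint speeds; "tau": joint torques, N m; "eef_pos": TCP position; "tool_rot": TCP orientation; "force": force on the tool from outside, world axes, zero at the start; "torque": the same for the moment, N m; "width": finger opening in mm.
Only numpy, scipy, OpenCV 4.12 (cv2) and the standard library are available. Lean on these libraries where they do the work, as an engineer would, in place of code of your own. Each camera call takes 0.05 s, during which the arm holds its last target.

## Working session

There is one attempt and no reset: what is moved stays moved. The work goes in short steps, Python scripts to look and compute and a tool call to move; the robot and the scene stay as the last step left them, time stands still between calls to the robot, and variables do not carry over. Pictures are saved under pics/ and viewed, and the job is handed in when it is done.

Besides the shell and the picture viewer there is one more tool, called after "Emit:" by a JSON object that holds its "method" and its "body". step_arm: Moves the arm, as the interface text tells. Its arguments: {"type":"object","properties":{"deltas":{"type":"array"}},"required":["deltas"]}

```bash
mkdir -p pics; ls; python3 - <<'E'
from cell import ctrl
import cv2
print(ctrl.read_state(), ctrl.finger_overhang)
for n in ["scene","top","wrist"]:
    im,d=ctrl.get_image(n)
    cv2.imwrite(f"pics/{n}0.png",im[:,:,::-1])
    i=ctrl.camera_info(n); print(n,i)
E
```

```text
pics
{'clock': 0.0, 'qpos': array([ 1.23120407,  0.62935307,  0.03845765,  1.51837336, -0.0269926 ,
        0.99626011, -0.02000048]), 'qd': array([ 0.00026698, -0.00049766,  0.00024967, -0.00129167, -0.00050956,
        0.00077828, -0.00169061]), 'tau': array([ 4.35796237e-04, -5.63400435e+01,  1.22665823e+00, -1.93437159e+01,
        1.10451481e-02,  1.05519631e-02, -6.77296171e-06]), 'eef_pos': array([ 175.60475941, -625.20613682,  238.38312968]), 'tool_rot': array([-3.13971768e+00,  4.04488057e-05,  2.73783025e-01]), 'force': array([-0.1261743 ,  0.96358981, -0.05952791]), 'torque': array([-0.01260978,  0.09181022,  0.0106875 ]), 'width': 85.56667184323163} 8.0
scene {'intrinsics': array([[487.6601482 ,   0.        , 324.62546147],
       [  0.        , 487.6601482 , 238.18945922],
       [  0.        ,   0.        ,   1.        ]]), 'rvec': array([ 0.52798576, -2.38218923,  1.55951588]), 'tvec': array([593.5261851 , 167.67438114, 983.12582302])}
top {'intrinsics': array([[495.07892712,   0.        , 328.00794286],
       [  0.        , 495.07892712, 245.69949344],
       [  0.        ,   0.        ,   1.        ]]), 'rvec': array([ 2.16945383, -2.16042592,  0.16790367]), 'tvec': array([  47.50237613,  620.64412422, 1362.74919724])}
wrist {'intrinsics': array([[393.90445478,   0.        , 318.54187468],
       [  0.        , 393.90445478, 241.24884362],
       [  0.        ,   0.        ,   1.        ]]), 'rvec': array([-2.32164335,  1.75952319,  0.24523905]), 'tvec': array([-649.01324043,  -36.39535882,  378.74218694])}
```

View pics/scene0.png

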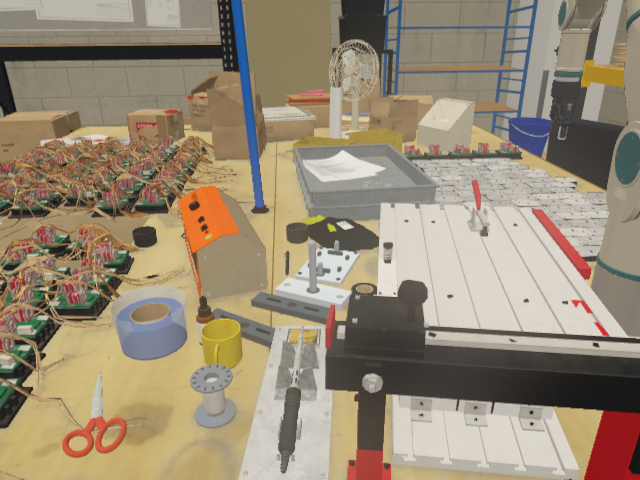

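View pics/top0.png

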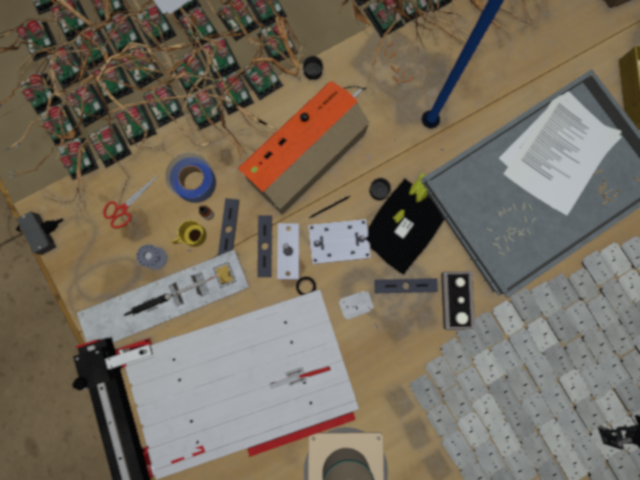

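View pics/wrist0.png

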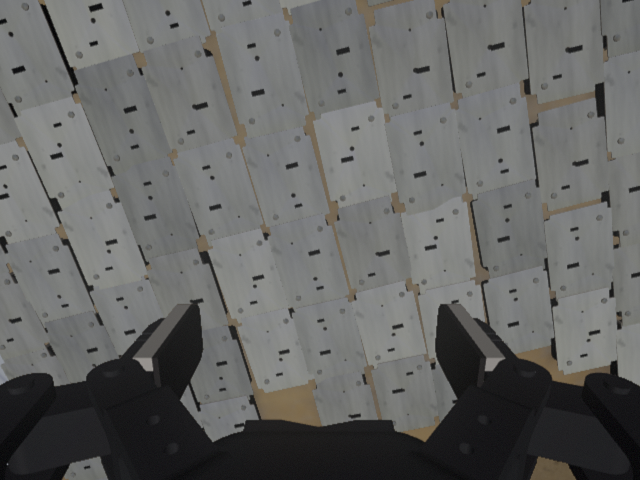

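The top view shows three bars at about (230,227), (264,246) and (406,286). The platen is at (288,250), the jig at (338,240), the module at (356,305) and the timer at (457,300).

```bash
cat > h.py <<'E'
import numpy as np, cv2
from cell import ctrl
def cam(n):
    i=ctrl.camera_info(n); K=np.array(i["intrinsics"]);R=cv2.Rodrigues(np.array(i["rvec"],float))[0];t=np.array(i["tvec"],float).ravel()
    return K,R,t
def cloud(n,d,c=None):
    K,R,t=c or cam(n); v,u=np.mgrid[0:480,0:640]
    P=np.stack([(u-K[0,2])/K[0,0]*d,(v-K[1,2])/K[1,1]*d,d],-1)
    return (P-t)@R
def proj(p,c):
    K,R,t=c; q=R@np.asarray(p,float)+t; q=K@q; return q[:2]/q[2]
def ray(uv,z,c):
    K,R,t=c; o=-R.T@t; r=R.T@np.linalg.inv(K)@np.array([uv[0],uv[1],1.]); return o+r*(z-o[2])/r[2]
def grab(n,name):
    c=cam(n); im,d=ctrl.get_image(n); cv2.imwrite(f"pics/{name}.png",im[:,:,::-1]); np.savez(f"pics/{name}.npz",im=im,d=d,K=c[0],R=c[1],t=c[2]); return im,d,c
def ortho(names,x0,x1,y0,y1,s,z,out):
    pass
E
python3 - <<'E'
from h import *
im,d,c=grab("top","top1")
P=cloud("top",d,c)
for n,uv in dict(barA=(228,240),barB=(264,260),barC=(390,286),plat=(288,268),jig=(325,255),mod=(356,300),k1=(460,282),k2=(460,300),k3=(461,318),tim=(450,300),tab=(380,330)).items():
    print(n,P[uv[1],uv[0]].round(1))
cr=im[170:350,190:490,::-1]
cv2.imwrite("pics/topcrop.png",cv2.resize(cr,(800,480),interpolation=cv2.INTER_CUBIC))
h=P[170:350,190:490,2]; h=np.clip(h*1.5,0,255).astype(np.uint8)
cv2.imwrite("pics/toph.png",cv2.resize(cv2.applyColorMap(h,cv2.COLORMAP_JET),(800,480),interpolation=cv2.INTER_NEAREST))
E
```

```text
barA [638.7 337.2  14.3]
barB [581.5 232.9  13.5]
barC [ 508.4 -128.4   14.5]
plat [558.5 163.7  16.9]
jig [596.9  58.   12.8]
mod [468.3 -30.7  13.8]
k1 [ 518.4 -319.3   53.2]
k2 [ 468.4 -318.5   50.2]
k3 [ 418.7 -319.    52.7]
tim [ 468.7 -295.1   32.9]
tab [ 383.5 -100.4   -1.6]
```

View pics/topcrop.png

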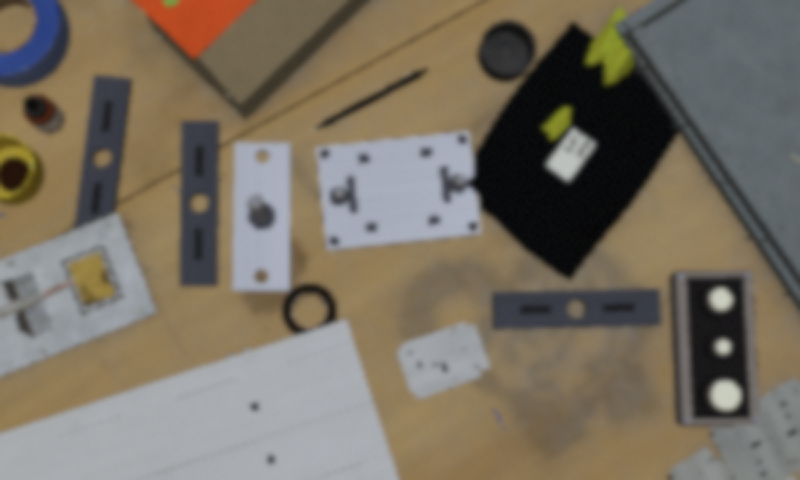

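View pics/toph.png

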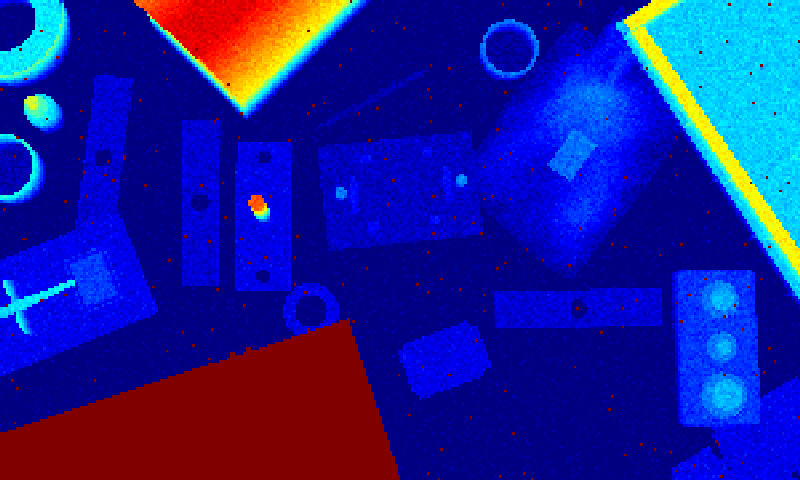

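```bash
cat >> h.py <<'E'
def load(name):
    f=np.load(f"pics/{name}.npz"); return f["im"],f["d"],(f["K"],f["R"],f["t"])
def rect(P,mask,near):
    n,l=cv2.connectedComponents(mask.astype(np.uint8))
    k=l[near[1],near[0]]
    m=(l==k)&(k>0)
    pts=P[m][:,:2].astype(np.float32)
    (c,s,a)=cv2.minAreaRect(pts)
    if s[0]<s[1]: s=(s[1],s[0]); a+=90
    a=(a+90)%180-90
    return np.round(c,1),np.round(s,1),round(a,1),m.sum(),np.median(P[m][:,2]).round(1)
E
python3 - <<'E'
from h import *
im,d,c=load("top1"); P=cloud("top",d,c)
hsv=cv2.cvtColor(im,cv2.COLOR_RGB2HSV); 
Z=cv2.medianBlur(P[:,:,2].astype(np.float32),3)
S=hsv[:,:,1];V=hsv[:,:,2]
for n,uv in dict(barA=(228,240),barB=(264,260),barC=(390,286)).items():
    print(n,rect(P,(Z>7)&(Z<22)&(V<120)&(S<110),uv), hsv[uv[1],uv[0]])
for n,uv in dict(plat=(288,268),jig=(325,255),mod=(356,300)).items():
    print(n,rect(P,(Z>5)&(S<60)&(V>130),uv),hsv[uv[1],uv[0]])
for n,uv in dict(plat=(288,268),jig=(325,255),mod=(356,300),tim=(450,300)).items():
    print(n,rect(P,(Z>7)&(Z<90),uv))
# pins: high points near jig
for n,(u,v) in dict(pinL=(319,242),pinR=(363,237),rod=(287,248)).items():
    w=P[v-8:v+9,u-8:u+9].reshape(-1,3)
    th=30 if n!='rod' else 115
    m=(w[:,2]>th)&(w[:,2]<160); print(n,m.sum(),w[m].mean(0).round(1), w[m].max(0).round(1))
# white caps
m=((V>170)&(S<60)&(Z>40)).astype(np.uint8)
n,l,st,ce=cv2.connectedComponentsWithStats(m)
for k in range(1,n):
    if 440<ce[k][0]<475 and 270<ce[k][1]<330: print('cap',ce[k].round(1),st[k],P[l==k].mean(0).round(1))
# other: bystanders
for n,uv in dict(bottle=(205,211),mug=(190,234),tape=(306,276)).items():
    print(n, P[uv[1],uv[0]].round(1))
E
```

```text
barA (array([567.9, 260.4]), array([417.2, 138.6]), 35.2, np.int64(768), np.float64(14.2)) [114  43  59]
barB (array([559.4, 199.7]), array([319.1, 107.2]), 25.1, np.int64(842), np.float64(14.0)) [120  26  39]
barC (array([497.1, -88.3]), array([358.5,  61.3]), -80.6, np.int64(842), np.float64(14.2)) [120  26  40]
plat (array([560. , 152.8]), array([267.5,  87.4]), 11.4, np.int64(1061), np.float64(17.3)) [112  26 185]
jig (array([571.4,  10. ]), array([253.3, 170.7]), 5.2, np.int64(2060), np.float64(11.2)) [111  27 180]
mod (array([444.5,   1.4]), array([159. ,  60.5]), -70.0, np.int64(646), np.float64(17.4)) [105  12 165]
plat (array([560. , 147.9]), array([271. ,  99.5]), 16.1, np.int64(1306), np.float64(17.3))
jig (array([ 649. , -172.2]), array([548. , 376.7]), -85.0, np.int64(7358), np.float64(16.2))
mod (array([444.5,   1.4]), array([159. ,  60.5]), -70.0, np.int64(648), np.float64(17.4))
tim (array([ 243.5, -446.5]), array([971.3, 665.7]), -79.5, np.int64(39277), np.float64(18.1))
pinL 17 [631.1  80.2  40.6] [636.8  84.2  47.8]
pinR 16 [645.6 -47.7  42.8] [651.5 -43.4  50.3]
rod 32 [607.9 163.6 132.8] [614.7 171.3 139.6]
cap [459.9 281.7] [457 279   7   7  36] [ 519.5 -319.7   51.2]
cap [460.8 299.5] [460 298   3   4  10] [ 469.7 -320.3   52. ]
cap [461.8 317.8] [457 313  10  10  75] [ 419.4 -321.4   51.6]
bottle [712.  393.4  69.3]
mug [656.6 448.4   6.9]
tape [536.1 112.2  13.5]
```

```bash
cat >> h.py <<'E'
def rectz(mask,near,z,c,erode=True):
    m=mask.astype(np.uint8)
    m=cv2.morphologyEx(m,cv2.MORPH_CLOSE,np.ones((3,3),np.uint8))
    m=cv2.morphologyEx(m,cv2.MORPH_OPEN,np.ones((3,3),np.uint8))
    n,l=cv2.connectedComponents(m); k=l[near[1],near[0]]
    cs,_=cv2.findContours((l==k).astype(np.uint8),cv2.RETR_EXTERNAL,cv2.CHAIN_APPROX_NONE)
    cc=max(cs,key=len)[:,0]
    W=np.array([ray(p,z,c)[:2] for p in cc],np.float32)
    ce,s,a=cv2.minAreaRect(W)
    if s[0]<s[1]: s=(s[1],s[0]); a+=90
    return np.round(ce,1),np.round(s,1),round((a+90)%180-90,1)
E
python3 - <<'E'
from h import *
im,d,c=load("top1"); P=cloud("top",d,c)
hsv=cv2.cvtColor(im,cv2.COLOR_RGB2HSV); S=hsv[:,:,1].astype(int);V=hsv[:,:,2].astype(int)
Z=cv2.medianBlur(P[:,:,2].astype(np.float32),5)
for n,uv in dict(barA=(228,240),barB=(264,260),barC=(390,286)).items():
    print(n,rectz((V<100)&(Z<25),uv,15,c))
for n,uv,z in [("plat",(288,268),18),("jig",(325,255),12),("mod",(356,300),18)]:
    print(n,rectz((S<50)&(V>120)&(Z<25),uv,z,c))
    print(n,rectz((S<50)&(V>120),uv,z,c))
E
```

```text
barA (array([678.2, 337. ]), array([164.9,  41.6]), -5.5)
barB (array([623.9, 232.3]), array([177.3,  37.6]), 1.0)
barC (array([ 510.4, -173. ]), array([182.5,  41.5]), -88.5)
plat (array([607.9, 164.5]), array([162. ,  63.4]), 0.6)
plat (array([607.9, 164.5]), array([162. ,  63.4]), 0.6)
jig (array([638.4,  17.9]), array([173.5, 118.2]), -83.9)
jig (array([638.4,  17.9]), array([173.5, 118.2]), -83.9)
mod (array([456.2, -30.7]), array([93.7, 64. ]), -71.5)
mod (array([456.2, -30.7]), array([93.7, 64. ]), -71.5)
```

```bash
python3 - <<'E'
from h import *
from scipy.spatial.transform import Rotation as Ro
s=ctrl.read_state(); K,R,t=cam("wrist")
o=-R.T@t; T=Ro.from_euler('xyz',s['tool_rot']).as_matrix()
print(o, T.T@(o-s['eef_pos']), "axes in tool:\n",(T.T@R.T).round(3))
E
```

```text
[ 240.85021072 -607.08857867  373.63588045] [  67.68737546   -0.19148072 -134.88775816] axes in tool:
 [[-0.    -0.962 -0.272]
 [ 1.    -0.     0.   ]
 [-0.    -0.272  0.962]]
```

Emit:
{"method": "step_arm", "body": {"deltas": [[[1,15.6,33,0,0,0,0.09],[1,15.6,33,0,0,0,0.09],[1,15.6,33,0,0,0,0.09],[1,15.6,33,0,0,0,0.09],[1,15.6,33,0,0,0,0.09],[1,15.6,33,0,0,0,0.09],[1,15.6,33,0,0,0,0.09],[1,15.6,33,0,0,0,0.09],[1,15.6,33,0,0,0,0.09],[1,15.6,33,0,0,0,0.09]]]}}

```text
clock: 1.03
eef_pos: [332.1, -294.2, 239.5]
tool_rot: [3.141, 0.0, 1.178]
force: [-0.1, -0.1, 0.2]
width: 84.8
```

Emit:
{"method": "step_arm", "body": {"deltas": [[[1,15.6,33,0,0,0,0.09],[1,15.6,33,0,0,0,0.09],[1,15.6,33,0,0,0,0.09],[1,15.6,33,0,0,0,0.09],[1,15.6,33,0,0,0,0.09],[1,15.6,33,0,0,0,0.09],[1,15.6,33,0,0,0,0.09],[1,15.6,33,0,0,0,0.09],[1,0,0,0,0,0,0],[1,0,0,0,0,0,0]]]}}

```text
clock: 1.87
eef_pos: [457.2, -29.7, 239.3]
tool_rot: [3.141, -0.001, 1.898]
force: [-0.1, 0.1, -0.5]
width: 85.4
```

```bash
python3 - <<'E'
from h import *
s=ctrl.read_state(); print(s['clock'],s['eef_pos'],s['tool_rot'],s['qpos'].round(2),s['force'])
grab("wrist","w1")
E
```

```text
1.8667 [457.16656256 -29.72872054 239.30500699] [ 3.14097605e+00 -7.74603714e-04  1.89797090e+00] [ 0.37  0.39 -0.49  2.02  0.25  0.79  0.05] [-0.05997514  0.06916592 -0.47506227]
```

View pics/w1.png

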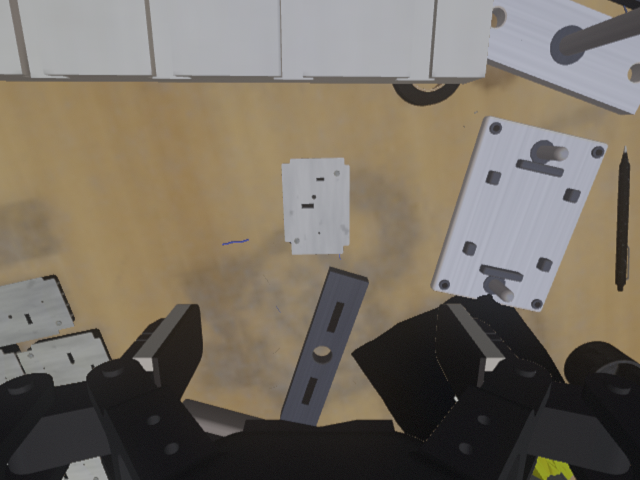

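The wrist view shows the module at (316,206), bar C at (325,352) and the jig at (520,215), with its pins at about (545,152) and (497,287). I'll measure these precisely.

```bash
python3 - <<'E'
from h import *
im,d,c=load("w1"); P=cloud("wrist",d,c)
hsv=cv2.cvtColor(im,cv2.COLOR_RGB2HSV); S=hsv[:,:,1].astype(int);V=hsv[:,:,2].astype(int)
for uv in [(330,225),(510,260),(380,140),(345,300)]: print(uv,P[uv[1],uv[0]].round(1),hsv[uv[1],uv[0]])
for n,uv,z in [("jig",(500,250),12),("mod",(330,225),18)]:
    print(n,rectz((S<45)&(V>130),uv,z,c))
print("barC",rectz((S<70)&(V<110),(345,300),15,c))
# depth-based module
Z=P[:,:,2]
print("modZ",rectz((Z>9)&(Z<25),(330,225),18,c))
# pins: high
for n,(u0,u1,v0,v1) in dict(p1=(525,575,135,170),p2=(480,520,265,305)).items():
    w=P[v0:v1,u0:u1].reshape(-1,3); m=(w[:,2]>38)&(w[:,2]<60); print(n,m.sum(),w[m].mean(0).round(1),w[m].max(0).round(1))
cv2.imwrite("pics/w1c.png",cv2.resize(im[100:330,400:640,::-1],(720,690)[:2] if 0 else (600,575),interpolation=cv2.INTER_CUBIC))
E
```

```text
(330, 225) [471.4 -41.5  17.5] [115   9 167]
(510, 260) [648.4 -19.6  12.3] [114  21 184]
(380, 140) [490.5  45.4  -0.6] [ 18  82 150]
(345, 300) [ 510.6 -109.1   15.5] [120  30  85]
jig (array([635.9,  17.8]), array([169.3, 114.6]), -83.6)
mod (array([453.6, -30. ]), array([89.9, 60.8]), -70.1)
barC (array([ 517. , -204.8]), array([729.5, 258.3]), 18.7)
modZ (array([453.7, -30. ]), array([89. , 60.7]), -70.1)
p1 202 [627.3  81.5  43.6] [633.8  87.5  47.3]
p2 157 [641.6 -46.3  43.4] [648.9 -41.2  47.3]
```

View pics/w1c.png

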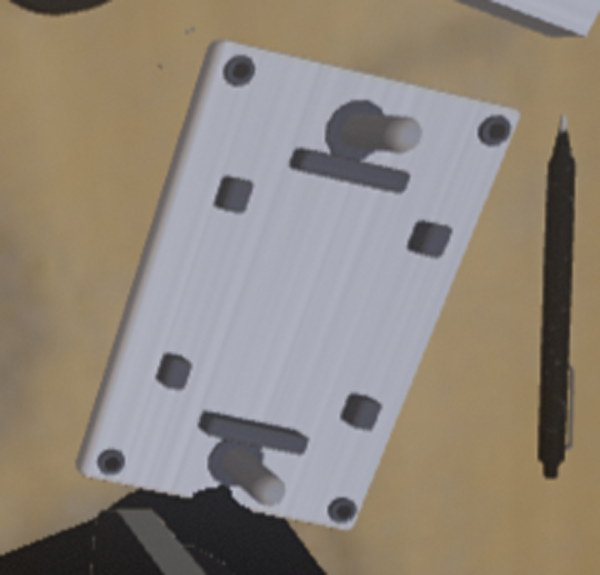

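Emit:
{"method": "step_arm", "body": {"deltas": [[[1,-3.5,-0.3,-40,0,0,0.02],[1,0,0,-40,0,0,0],[1,0,0,-40,0,0,0],[1,0,0,-40,0,0,0],[1,0,0,-30,0,0,0],[1,0,0,-15,0,0,0],[1,0,0,0,0,0,0],[1,0,0,0,0,0,0]]]}}

```text
clock: 2.58
eef_pos: [452.2, -33.5, 34.0]
tool_rot: [-3.139, 0.0, 1.912]
force: [-0.5, -0.1, 0.7]
width: 85.5
```

```bash
python3 - <<'E'
from h import *
s=ctrl.read_state(); print(s['clock'],s['eef_pos'],s['tool_rot'],s['qpos'].round(2),s['force'])
grab("wrist","w2")
E
```

```text
2.5833 [452.15373362 -33.46408657  33.97729892] [-3.13913858e+00  2.69694629e-04  1.91169658e+00] [ 0.15  0.74 -0.2   2.2   0.57  0.25 -0.22] [-0.49542206 -0.14154075  0.6863342 ]
```

View pics/w2.png

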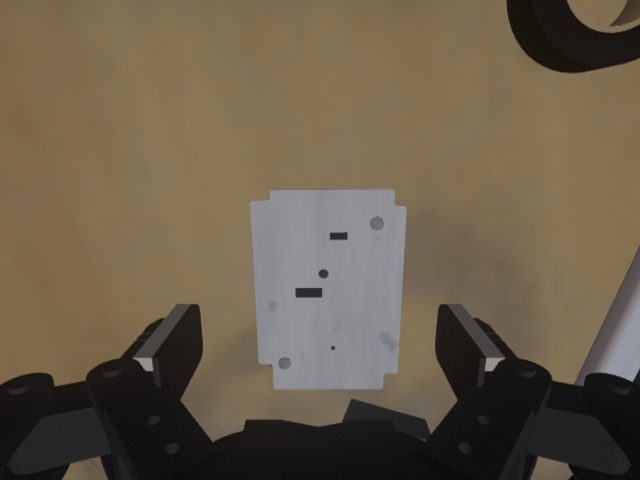

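```bash
cat >> h.py <<'E'
from scipy.spatial.transform import Rotation as Ro
def totool(p):
    s=ctrl.read_state(); T=Ro.from_euler('xyz',s['tool_rot']).as_matrix(); return T.T@(np.asarray(p)-s['eef_pos'])
E
python3 - <<'E'
from h import *
im,d,c=load("w2"); P=cloud("wrist",d,c)
hsv=cv2.cvtColor(im,cv2.COLOR_RGB2HSV); S=hsv[:,:,1].astype(int);V=hsv[:,:,2].astype(int)
r=rectz((S<45)&(V>100)&(P[:,:,2]>8),(330,310),18,c);print(r, P[310,330])
print(totool([*r[0],18]))
E
```

```text
(array([453.7, -29.9]), array([89.2, 60.8]), -70.1) [456.54831472 -35.20930091  18.53908713]
[ 2.90802101  1.70399799 16.86347136]
```

Emit:
{"method": "step_arm", "body": {"deltas": [[[1,1.5,3.5,0,0,0,0.006],[1,0,0,-10,0,0,0],[1,0,0,-9,0,0,0],[1,0,0,0,0,0,0],[1,0,0,0,0,0,0]]]}}

```text
clock: 3.05
eef_pos: [455.1, -28.8, 16.3]
tool_rot: [3.14, 0.0, 1.92]
force: [-0.1, 0.3, -0.3]
width: 85.5
```

```bash
python3 - <<'E'
from h import *
s=ctrl.read_state(); print(s['clock'],s['eef_pos'],s['tool_rot'],s['qpos'].round(3),s['force'],totool([453.7,-29.9,9]))
E
```

```text
3.05 [455.13881819 -28.78425918  16.28759207] [3.14013637e+00 2.15923122e-04 1.91957009e+00] [ 0.161  0.784 -0.234  2.196  0.764  0.239 -0.406] [-0.1219118   0.33569021 -0.3352777 ] [-0.55528139 -1.74410119  7.28517997]
```

Emit:
{"method": "step_arm", "body": {"deltas": [[[1,-1,-0.8,-5,0,0,0],[1,0,0,0,0,0,0],[1,0,0,0,0,0,0],[0.55,0,0,0,0,0,0],[0.55,0,0,0,0,0,0],[0,0,0,0,0,0,0],[0,0,0,0,0,0,0],[0,0,0,0,0,0,0],[0,0,0,0,0,0,0]]]}}

```text
clock: 3.8
eef_pos: [454.1, -29.3, 11.5]
tool_rot: [3.14, 0.001, 1.92]
force: [-0.7, 0.5, 12.3]
width: 58.2
```

```bash
python3 - <<'E'
from h import *
s=ctrl.read_state(); print(s['clock'],s['eef_pos'],s['tool_rot'],s['qpos'].round(3),s['force'],s['width'])
grab("wrist","w3")
E
```

```text
3.8 [454.137376   -29.27094878  11.48395361] [3.14004541e+00 9.76695859e-04 1.92001530e+00] [ 0.171  0.796 -0.248  2.199  0.84   0.239 -0.481] [-0.66311806  0.50968263 12.26671216] 58.16999145695699
```

View pics/w3.png

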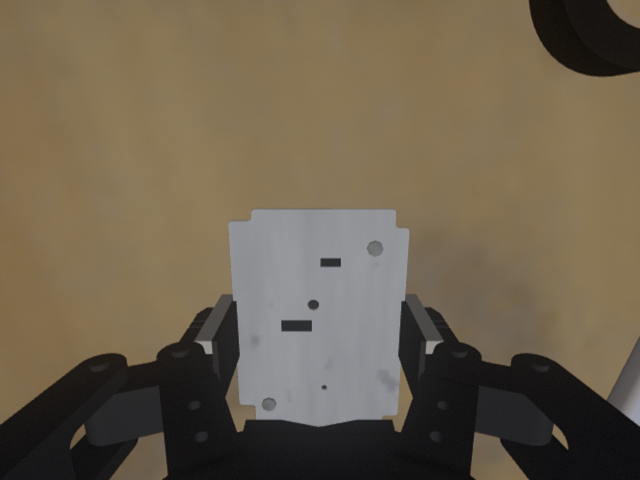

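Emit:
{"method": "step_arm", "body": {"deltas": [[[0,0,0,10,0,0,0],[0,0,0,25,0,0,0],[0,0,0,35,0,0,0],[0,10,2,30,0,0,0],[0,35,9,0,0,0,-0.06],[0,35,9,0,0,0,-0.06],[0,35,9,0,0,0,-0.06],[0,35,9,0,0,0,-0.06],[0,0,0,0,0,0,0],[0,0,0,0,0,0,0]]]}}

```text
clock: 4.68
eef_pos: [604.6, 9.9, 110.0]
tool_rot: [3.141, -0.001, 1.681]
force: [-0.5, -0.5, -2.1]
width: 58.1
```

```bash
cat > look.py <<'E'
import sys
from h import *
s=ctrl.read_state(); print(s['clock'].__round__(2),'pos',s['eef_pos'].round(1),'rot',s['tool_rot'].round(4),'q',s['qpos'].round(3),'F',s['force'].round(1),'w',round(s['width'],1))
if len(sys.argv)>2: grab(sys.argv[1],sys.argv[2])
E
python3 look.py wrist w4; python3 - <<'E'
from h import *
im,d,c=load("w4"); P=cloud("wrist",d,c)
Z=P[:,:,2]; print(P[300,330])
hsv=cv2.cvtColor(im,cv2.COLOR_RGB2HSV); S=hsv[:,:,1].astype(int);V=hsv[:,:,2].astype(int)
z=np.median(Z[260:300,300:350]);print(z)
r=rectz((S<45)&(V>100)&(Z>z-8),(330,280),z,c);print(r)
print(totool([*r[0],z]))
E
```

```text
4.68 pos [604.6   9.9 110. ] rot [ 3.1410e+00 -1.2000e-03  1.6809e+00] q [ 0.244  0.773 -0.503  1.751  0.514  0.751 -0.412] F [-0.5 -0.5 -2.1] w 58.1
[606.16954039  21.53605166 117.35661073]
116.58864776426273
(array([603.3,  10.5]), array([85.9, 60.6]), -83.7)
[ 1.48822774  0.82136542 -6.98018539]
```

View pics/w4.png

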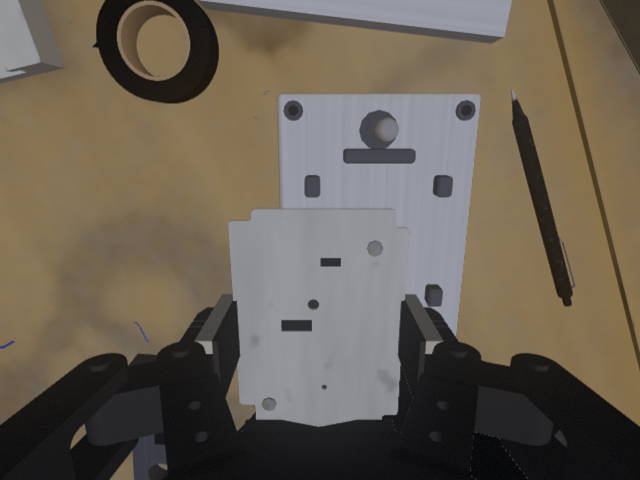

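Emit:
{"method": "step_arm", "body": {"deltas": [[[0,16,4,0,0,0,0],[0,15.4,3.8,0,0,0,0],[0,0,0,-20,0,0,0],[0,0,0,-25,0,0,0],[0,0,0,-15,0,0,0],[0,0,0,-8,0,0,0],[0,0,0,0,0,0,0],[0,0,0,0,0,0,0]]]}}

```text
clock: 5.4
eef_pos: [634.2, 16.2, 42.4]
tool_rot: [-3.141, -0.0, 1.68]
force: [0.2, -0.1, -1.8]
width: 57.9
```

```bash
python3 look.py wrist w5
```

```text
5.4 pos [634.2  16.2  42.4] rot [-3.1405e+00 -1.0000e-04  1.6800e+00] q [ 0.196  0.897 -0.451  1.689  0.566  0.69  -0.445] F [ 0.2 -0.1 -1.8] w 57.9
```

View pics/w5.png

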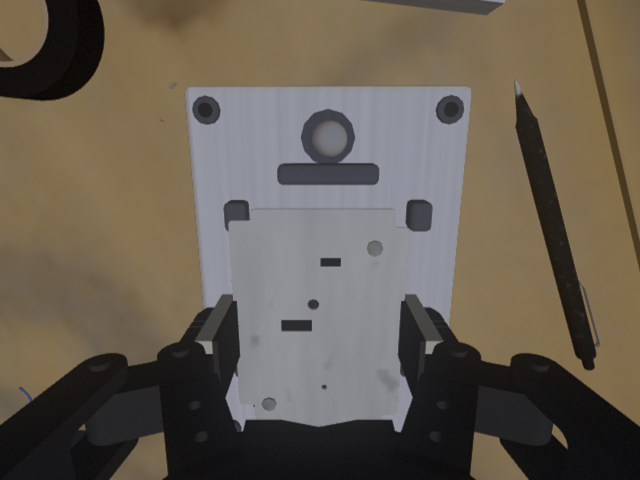

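```bash
python3 - <<'E'
from h import *
im,d,c=load("w5"); P=cloud("wrist",d,c)
# plate corners (top) at z=12, boundary pixel estimates, pin top at z=46
g=im.astype(int).sum(2)
for v in (100,150,190): 
    row=cv2.cvtColor(im,cv2.COLOR_RGB2HSV)[v,:,1].astype(int); m=np.where(row[150:500]<45)[0]+150; a,b=m.min(),m.max()
    A,B=ray((a-.5,v),12,c),ray((b+.5,v),12,c); print(v,a,b,A.round(1),B.round(1),np.linalg.norm(A-B).round(1), totool((A+B)/2).round(2))
w=P[100:175,290:370].reshape(-1,3); m=(w[:,2]>43)&(w[:,2]<50); print('pin',w[m].mean(0),w[m].max(0),w[m].min(0),totool(w[m].mean(0)))
z=np.median(P[260:300,300:350,2]); print(z)
for v in (240,280):
    row=cv2.cvtColor(im,cv2.COLOR_RGB2HSV)[v,:,1]; print(im[v,215:245].sum(1),im[v,395:420].sum(1))
E
```

```text
100 185 470 [571.5  90.1  12. ] [684.1 102.4  12. ] 113.3 [80.17  1.41 31.18]
150 190 465 [573.9  71.   12. ] [686.2  83.3  12. ] 113.0 [60.86  1.52 31.18]
190 193 461 [575.5  54.6  12. ] [687.9  66.9  12. ] 113.1 [44.45  1.41 31.18]
pin [629.34696299  82.15624934  44.93862772] [634.97696546  87.40098625  47.6724204 ] [624.05388071  76.51980923  43.0079753 ] [65.95351595  1.44020064 -1.75919114]
49.06252488937254
[454 454 453 454 450 451 447 447 446 451 453 455 459 459 429 425 428 424
 423 421 424 422 421 423 423 423 423 421 421 420] [427 429 430 434 435 433 436 436 438 439 439 441 442 428 443 445 441 443
 443 448 448 453 454 454 454]
[456 455 455 456 456 454 453 452 452 446 446 448 449 454 455 456 400 418
 419 422 421 420 419 420 419 419 417 418 415 415] [439 438 434 436 435 436 438 439 437 437 437 447 444 444 444 447 447 451
 447 451 453 452 445 446 447]
```

Emit:
{"method": "step_arm", "body": {"deltas": [[[0,1.3,0.9,0,0,0,0],[0,0,0,-5,0,0,0],[0,0,0,-5,0,0,0],[0,0,0,-4,0,0,0],[0,0,0,-3,0,0,0],[0,0,0,0,0,0,0]]]}}

```text
clock: 5.95
eef_pos: [635.6, 17.2, 24.3]
tool_rot: [-3.14, 0.0, 1.68]
force: [-0.7, 0.3, -2.2]
width: 58.6
```

```bash
python3 look.py wrist w6
```

```text
5.95 pos [635.6  17.2  24.3] rot [-3.14    0.      1.6799] q [ 0.185  0.924 -0.436  1.688  0.58   0.663 -0.457] F [-0.7  0.3 -2.2] w 58.6
```

View pics/w6.png

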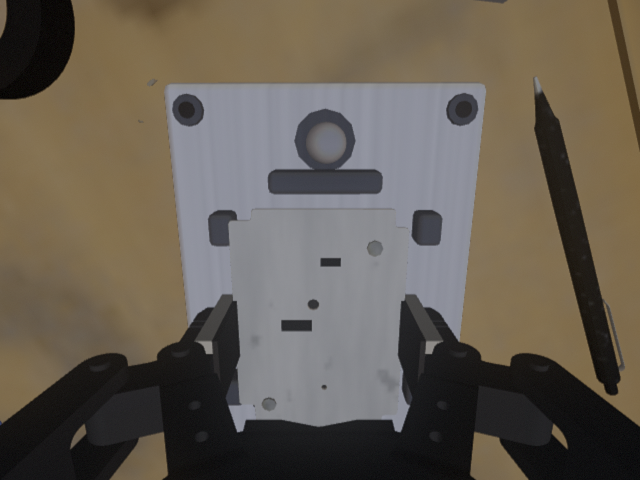

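Emit:
{"method": "step_arm", "body": {"deltas": [[[0,0.3,0,-0.5,0,0,0],[0,0,0,-0.5,0,0,0],[0,0,0,0,0,0,0],[0,0,0,0,0,0,0]]]}}

```text
clock: 6.33
eef_pos: [636.7, 17.3, 24.4]
tool_rot: [3.141, -0.0, 1.68]
force: [0.9, 0.0, -2.2]
width: 58.0
```

```bash
python3 look.py
```

```text
6.33 pos [636.7  17.3  24.4] rot [ 3.1414 -0.      1.6798] q [ 0.185  0.924 -0.436  1.687  0.58   0.663 -0.457] F [ 0.9  0.  -2.2] w 58.0
```

Emit:
{"method": "step_arm", "body": {"deltas": [[[0,-0.2,0.2,-0.7,0,0,0],[0,0,0,0,0,0,0],[0,0,0,0,0,0,0]]]}}

```text
clock: 6.58
eef_pos: [636.6, 17.5, 23.8]
tool_rot: [3.141, 0.0, 1.68]
force: [0.2, 0.0, -1.4]
width: 58.2
```

Emit:
{"method": "step_arm", "body": {"deltas": [[[0,0,0,-0.7,0,0,0],[0,0,0,0,0,0,0],[0,0,0,0,0,0,0]]]}}

```text
clock: 6.83
eef_pos: [636.6, 17.5, 23.7]
tool_rot: [3.141, 0.0, 1.68]
force: [-1.5, -0.6, 6.0]
width: 58.1
```

Emit:
{"method": "step_arm", "body": {"deltas": [[[0.8,0,0,0,0,0,0],[0.8,0,0,0,0,0,0],[0.85,0,0,0,0,0,0],[0.85,0,0,20,0,0,0],[0.85,0,0,40,0,0,0],[0.85,0,0,40,0,0,0],[0.85,0,0,40,0,0,0],[0.85,0,0,40,0,0,0],[0.85,0,0,0,0,0,0],[0.85,0,0,0,0,0,0]]]}}

```text
clock: 7.67
eef_pos: [638.1, 17.9, 205.7]
tool_rot: [3.136, 0.0, 1.679]
force: [-0.1, 0.3, -0.5]
width: 72.5
```

```bash
python3 look.py wrist w7
```

```text
7.67 pos [638.1  17.9 205.7] rot [3.1358e+00 2.0000e-04 1.6794e+00] q [ 0.26   0.699 -0.569  1.583  0.431  0.981 -0.335] F [-0.1  0.3 -0.5] w 72.5
```

View pics/w7.png

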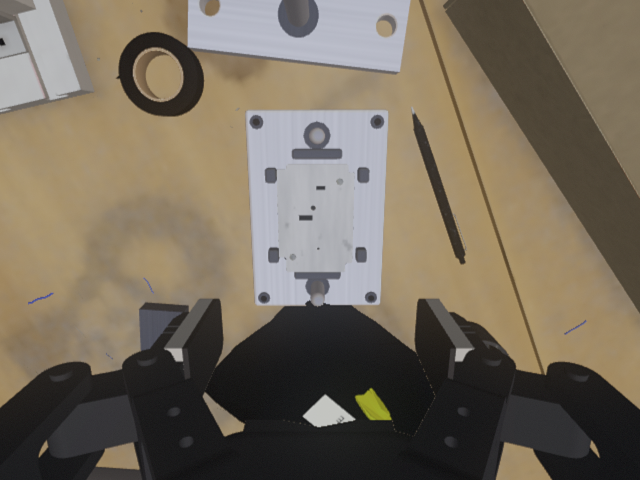

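```bash
python3 - <<'E'
from h import *
im,d,c=load("w7"); P=cloud("wrist",d,c)
hsv=cv2.cvtColor(im,cv2.COLOR_RGB2HSV); S=hsv[:,:,1].astype(int);V=hsv[:,:,2].astype(int)
r=rectz((S<45)&(V>120),(320,120),12,c); print('plate',r)
w=P[180:265,290:345].reshape(-1,3); A=np.c_[w[:,:2],np.ones(len(w))]; k=np.linalg.lstsq(A,w[:,2],rcond=None)[0]; print('mod plane',k[:2], np.median(w[:,2]))
w=P[130:145,380-8:384].reshape(-1,3); print('plate z',np.median(P[140:150,255:275,2]), np.median(P[285:300,280:290,2]))
for n,(u0,u1,v0,v1) in dict(p1=(300,335,118,150),p2=(300,335,280,310)).items():
    w=P[v0:v1,u0:u1].reshape(-1,3); m=(w[:,2]>43)&(w[:,2]<52); print(n,m.sum(),w[m].mean(0).round(1),w[m].max(0).round(1),w[m].min(0).round(1))
print(hsv[75,300],hsv[60,220],P[60,220])
r=rectz((S<45)&(V>120),(220,50),18,c); print('platen part',r)
E
```

```text
plate (array([636.6,  18. ]), array([169.1, 114.1]), -83.6)
mod plane [-0.01891476  0.14431673] 30.394651036686387
plate z 12.31993148911444 12.381956838168083
p1 166 [629.4  81.9  45. ] [634.9  87.5  47.8] [623.9  76.2  43. ]
p2 121 [643.7 -46.2  45. ] [648.8 -41.4  47.5] [638.7 -52.4  43.1]
[ 19  75 169] [ 18  86 137] [ 5.47025876e+02  1.31044207e+02 -3.23440721e-01]
platen part (array([607.7, 150.7]), array([164.6,  48.4]), 6.3)
```

```bash
python3 - <<'E'
from h import *
im,d,c=load("w7"); P=cloud("wrist",d,c)
for v in range(166,272,12): print(v,[round(float(np.median(P[v:v+8,u:u+10,2])),1) for u in (282,300,318,336)], P[v+4,318,:2].round(0))
E
```

```text
166 [30.0, 30.1, 30.3, 30.4] [633.  56.]
178 [30.3, 30.5, 30.4, 31.0] [634.  47.]
190 [30.3, 30.3, 30.3, 30.4] [635.  38.]
202 [30.4, 30.2, 30.5, 30.3] [636.  28.]
214 [30.3, 30.8, 30.2, 30.5] [637.  18.]
226 [30.4, 30.4, 30.4, 30.2] [638.   9.]
238 [30.5, 30.5, 30.3, 30.3] [640.  -2.]
250 [30.5, 30.3, 30.4, 30.4] [641. -12.]
262 [29.2, 30.3, 30.5, 30.4] [642. -22.]
```

Emit:
{"method": "step_arm", "body": {"deltas": [[[0.85,-2,9.8,4,0,0,-0.112],[0.85,-2,9.8,4,0,0,-0.112],[0.85,-2,9.8,4,0,0,-0.112],[0.85,-2,9.8,4,0,0,-0.112],[0.85,-2,9.8,4,0,0,-0.112],[0.85,-2,9.8,4,0,0,-0.112],[0.85,-2,9.8,4,0,0,-0.112],[0.85,-2,9.8,4,0,0,-0.112],[0.85,-2,9.8,4,0,0,-0.112],[0.85,-2,9.8,4,0,0,-0.112]]]}}

```text
clock: 8.55
eef_pos: [615.1, 115.5, 240.7]
tool_rot: [-3.141, 0.004, 0.554]
force: [-0.1, -0.6, 0.9]
width: 72.7
```

Emit:
{"method": "step_arm", "body": {"deltas": [[[0.6,-2,9.8,4,0,0,-0.11],[0.6,-2,9.8,0,0,0,-0.11],[0.6,-2,9.8,0,0,0,-0.11],[0.6,-2,9.8,0,0,0,-0.11],[0.6,-2,9.8,0,0,0,-0.11],[0.6,0,0,0,0,0,0],[0.6,0,0,0,0,0,0]]]}}

```text
clock: 9.13
eef_pos: [605.5, 164.6, 245.1]
tool_rot: [3.14, 0.003, 0.014]
force: [0.2, 0.2, -1.4]
width: 51.0
```

```bash
python3 look.py wrist w8
```

```text
9.13 pos [605.5 164.6 245.1] rot [3.14e+00 2.80e-03 1.42e-02] q [-0.231  0.592 -0.13   1.572  0.088  0.986 -1.945] F [ 0.2  0.2 -1.4] w 51.0
```

View pics/w8.png

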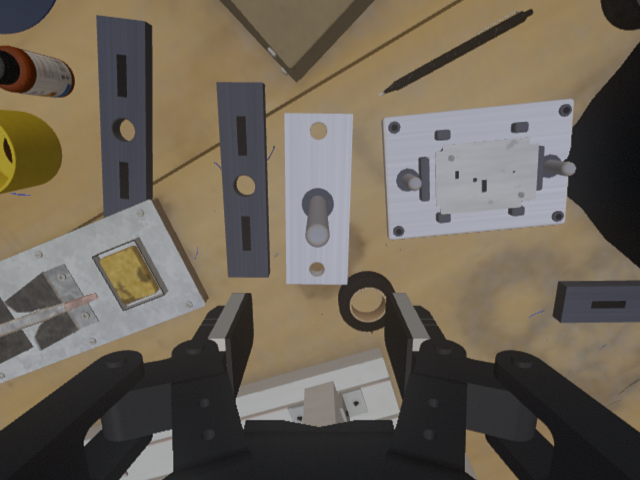

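```bash
python3 - <<'E'
from h import *
im,d,c=load("w8"); P=cloud("wrist",d,c)
hsv=cv2.cvtColor(im,cv2.COLOR_RGB2HSV); S=hsv[:,:,1].astype(int);V=hsv[:,:,2].astype(int)
print(P[270,340],P[100,240],P[60,140])
print('platen',rectz((S<45)&(V>120)&(P[:,:,2]<30),(340,180),18,c))
for uv in [(140,60),(240,100)]: print('bar',rectz((S<70)&(V<115)&(P[:,:,2]>7),uv,15,c))
w=P[180:260,295:345].reshape(-1,3); m=(w[:,2]>125)&(w[:,2]<150); print('rodtop',m.sum(),w[m].mean(0).round(1),w[m].max(0).round(1),w[m].min(0).round(1))
for uv in [(318,129),(317,269)]: print('hole', ray(uv,18,c).round(1))
print('bottle',P[70,45],P[70,10],'mug',P[150,50])
E
```

```text
[541.61259125 142.36364872  18.66941717] [696.67816253 233.76940023  16.4159497 ] [727.67440569 317.70085001  15.17241496]
platen (array([606.7, 165.4]), array([160.9,  60.7]), 0.1)
bar (array([674.4, 337.4]), array([171. ,  43.6]), -5.8)
bar (array([621.5, 233.1]), array([179.9,  41.2]), 0.4)
rodtop 501 [608.3 165.4 134.9] [614.6 173.3 139.4] [599.  157.5 125.2]
hole [673.4 165.6  18. ]
hole [542.1 164.8  18. ]
bottle [715.42117698 383.07564319  41.20141682] [711.31952022 388.95604935  71.4404102 ] mug [652.35845425 400.5368736   25.02344626]
```

Emit:
{"method": "step_arm", "body": {"deltas": [[[0.6,1.9,0.7,-30,0,0,0],[0.6,0,0,-35,0,0,0],[0.6,0,0,-20,0,0,0],[0.6,0,0,0,0,0,0],[0.6,0,0,0,0,0,0],[0.6,0,0,0,0,0,0]]]}}

```text
clock: 9.68
eef_pos: [609.4, 164.8, 163.0]
tool_rot: [-3.141, -0.002, 0.01]
force: [0.1, -0.9, 1.7]
width: 51.0
```

```bash
python3 look.py wrist w9
```

```text
9.68 pos [609.4 164.8 163. ] rot [-3.1412e+00 -1.9000e-03  9.7000e-03] q [-0.236  0.687 -0.121  1.646  0.106  0.813 -1.963] F [ 0.1 -0.9  1.7] w 51.0
```

View pics/w9.png

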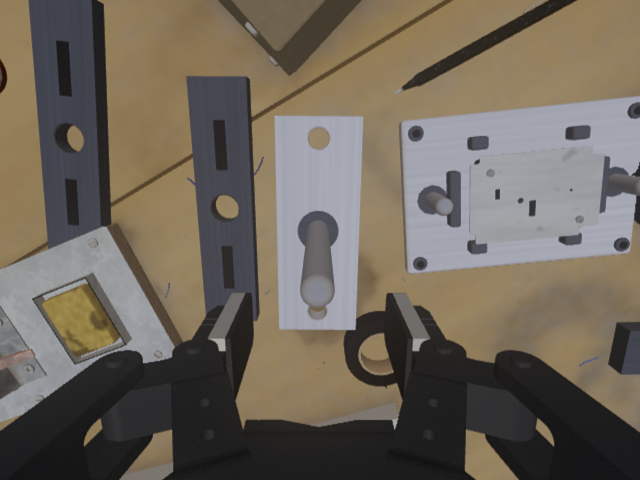

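Emit:
{"method": "step_arm", "body": {"deltas": [[[0.6,-1.5,0.5,-25,0,0,0],[0.6,0,0,-17,0,0,0],[0.6,0,0,-8,0,0,0],[0.6,0,0,0,0,0,0],[0.4,0,0,0,0,0,0],[0.3,0,0,0,0,0,0],[0,0,0,0,0,0,0],[0,0,0,0,0,0,0],[0,0,0,0,0,0,0],[0,0,0,0,0,0,0]]]}}

```text
clock: 10.57
eef_pos: [607.9, 165.7, 113.5]
tool_rot: [-3.141, -0.003, 0.01]
force: [-1.0, -1.2, 6.0]
width: 14.2
```

```bash
python3 look.py
```

```text
10.57 pos [607.9 165.7 113.5] rot [-3.1412e+00 -2.7000e-03  9.5000e-03] q [-0.243  0.75  -0.112  1.684  0.117  0.711 -1.976] F [-1.  -1.2  6. ] w 14.2
```

Emit:
{"method": "step_arm", "body": {"deltas": [[[0,0,0,6,0,0,0],[0,0,0,14,0,0,0],[0,0,0,25,0,0,0],[0,0,0,25,0,0,0],[0,0,0,15,0,0,0],[0,0,0,0,0,0,0],[0,0,0,0,0,0,0]]]}}

```text
clock: 11.15
eef_pos: [606.8, 165.8, 197.2]
tool_rot: [-3.141, -0.001, 0.01]
force: [-0.0, -0.7, -4.3]
width: 14.1
```

Emit:
{"method": "step_arm", "body": {"deltas": [[[0,1,-5,0,0,0,0.06],[0,1.9,-9.8,0,0,0,0.112],[0,1.9,-9.8,0,0,0,0.112],[0,1.9,-9.8,0,0,0,0.112],[0,1.9,-9.8,0,0,0,0.112],[0,1.9,-9.8,0,0,0,0.112],[0,1.9,-9.8,0,0,0,0.112],[0,1.9,-9.8,0,0,0,0.112],[0,1.9,-9.8,0,0,0,0.112],[0,1.9,-9.8,0,0,0,0.112]]]}}

```text
clock: 11.98
eef_pos: [623.4, 71.7, 194.5]
tool_rot: [-3.138, 0.002, 1.084]
force: [-0.2, 0.7, -3.0]
width: 14.1
```

Emit:
{"method": "step_arm", "body": {"deltas": [[[0,1.9,-9.8,0,0,0,0.112],[0,1.9,-9.8,0,0,0,0.112],[0,1.9,-9.8,0,0,0,0.112],[0,1.9,-9.8,0,0,0,0.112],[0,1.9,-9.8,0,0,0,0.112],[0,1,-5,0,0,0,0.05],[0,0,0,0,0,0,0],[0,0,0,0,0,0,0],[0,0,0,0,0,0,0]]]}}

```text
clock: 12.73
eef_pos: [634.6, 19.3, 195.8]
tool_rot: [-3.14, -0.001, 1.687]
force: [0.6, -0.5, -4.0]
width: 13.8
```

```bash
python3 look.py wrist w10
```

```text
12.73 pos [634.6  19.3 195.8] rot [-3.1397e+00 -1.1000e-03  1.6872e+00] q [ 0.271  0.715 -0.594  1.594  0.457  0.976 -0.353] F [ 0.6 -0.5 -4. ] w 13.8
```

View pics/w10.png

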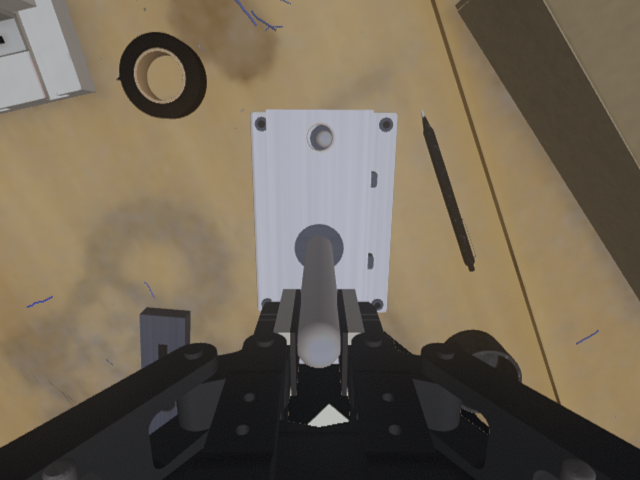

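```bash
python3 - <<'E'
from h import *
im,d,c=load("w10"); P=cloud("wrist",d,c); Z=P[:,:,2]
hsv=cv2.cvtColor(im,cv2.COLOR_RGB2HSV); S=hsv[:,:,1].astype(int);V=hsv[:,:,2].astype(int)
for v in (120,160,200,220,260,280): print(v,[round(float(np.median(Z[v:v+6,u:u+8])),1) for u in (275,285,300,345,358,364)])
m=(Z>90)&(Z<115)
zt=np.median(Z[m]);print('ztop',zt)
# plate edges per row
L=[];Rr=[]
for v in range(120,270,10):
    q=np.where(m[v,240:400])[0]+240
    a,b=ray((q.min()-.5,v),zt,c),ray((q.max()+.5,v),zt,c); L.append(a[:2]);Rr.append(b[:2])
L=np.array(L);Rr=np.array(Rr); print('width',np.linalg.norm(L-Rr,axis=1).round(1))
M=(L+Rr)/2; dd=np.polyfit(M[:,1],M[:,0],1); print('axis dir deg', 90-np.degrees(np.arctan(dd[0])), 'x at y',M[[0,-1]])
vv=np.where(m[:,300])[0]; print('far edge',vv.min(),ray((320,vv.min()-.5),zt,c))
for n,(u0,u1,v0,v1) in dict(p1=(305,340,120,155)).items():
    w=P[v0:v1,u0:u1].reshape(-1,3); q=(w[:,2]>43)&(w[:,2]<50); print(n,q.sum(),w[q].mean(0).round(1),w[q].max(0).round(1),w[q].min(0).round(1))
# hole: pixels not at plate height
hm=(~m[118:158,300:345]).astype(np.uint8); n,l,st,ce=cv2.connectedComponentsWithStats(hm); k=1+np.argmax(st[1:,4]); print(st[k],ce[k]+[300,118]); print('hole',ray(ce[k]+[300,118],zt,c))
K,R,t=c; print('campos',-R.T@t)
E
```

```text
120 [100.5, 100.6, 100.4, 100.6, 100.6, 100.6]
160 [100.5, 100.8, 100.6, 100.6, 100.4, 100.5]
200 [100.6, 100.7, 100.6, 100.6, 100.4, 100.2]
220 [100.4, 100.6, 100.4, 100.4, 100.4, 100.0]
260 [100.7, 100.6, 131.9, 100.7, 100.5, 62.0]
280 [100.6, 100.6, 169.0, 100.6, 100.6, 12.7]
ztop 100.7595489198976
width [59.7 60.1 60.  59.8 60.2 59.5 59.9 60.3 60.1 59.9 59.8 60.2 60.  59.8
 60.3]
axis dir deg 96.39937252041534 x at y [[624.81008651  93.0070537 ]
 [634.06658811  11.22559719]]
far edge 110 [624.72142652  98.60063886 100.75954892]
p1 181 [629.4  82.1  44.9] [634.6  86.9  47.2] [623.9  77.   43. ]
[  7   7  25  26 516] [319.19767442 137.21124031]
hole [626.0077824   83.79167756 100.75954892]
campos [625.64281119  87.46561973 330.80179717]
```

Emit:
{"method": "step_arm", "body": {"deltas": [[[0,3.3,-1.5,0,0,0,0],[0,0,0,-15,0,0,0],[0,0,0,-10,0,0,0],[0,0,0,-4,0,0,0],[0,0,0,0,0,0,0],[0,0,0,0,0,0,0],[0,0,0,0,0,0,0]]]}}

```text
clock: 13.37
eef_pos: [639.0, 17.3, 168.4]
tool_rot: [3.141, -0.0, 1.688]
force: [0.8, 0.2, -3.4]
width: 14.3
```

```bash
cat > plat.py <<'E'
import sys
from h import *
im,d,c=grab("wrist",sys.argv[1]); P=cloud("wrist",d,c); Z=P[:,:,2]
z0=float(sys.argv[2]); m=(Z>z0-6)&(Z<z0+8)
zt=np.median(Z[m]);print('ztop',zt)
L=[];Rr=[]
for v in range(130,250,8):
    q=np.where(m[v,200:440])[0]+200
    a,b=ray((q.min()-.5,v),zt,c),ray((q.max()+.5,v),zt,c); L.append(a[:2]);Rr.append(b[:2])
L=np.array(L);Rr=np.array(Rr); W=np.linalg.norm(L-Rr,axis=1); print('width',np.median(W).round(1)); M=((L+Rr)/2)[abs(W-60)<1]
dd=np.polyfit(M[:,1],M[:,0],1); print('axis deg', 90-np.degrees(np.arctan(dd[0])),'n',len(M))
hm=(~m[100:200,285:365]).astype(np.uint8); n,l,st,ce=cv2.connectedComponentsWithStats(hm); 
for k in range(1,n):
    if 300<st[k][4]<1600:
        h=ce[k]+[285,100]; H=ray(h,zt,c); print('hole',st[k],h,H, 'axis x there',np.polyval(dd,H[1]))
        u0,v0,w_,h_=st[k][:4]; w=P[100+v0:100+v0+h_,285+u0:285+u0+w_].reshape(-1,3); q=(w[:,2]>42)&(w[:,2]<50); w=w[q]
        print('pin',q.sum(),w.mean(0).round(2),((w.max(0)+w.min(0))/2).round(2),(w.max(0)-w.min(0)).round(1))
K,R,t=c; print('cam',-R.T@t)
E
python3 look.py; python3 plat.py w11 71
```

```text
13.37 pos [639.   17.3 168.4] rot [ 3.1408e+00 -2.0000e-04  1.6879e+00] q [ 0.263  0.75  -0.576  1.609  0.483  0.928 -0.368] F [ 0.8  0.2 -3.4] w 14.3
ztop 73.1094560721705
width 59.9
axis deg 96.21848223258421 n 15
hole [  0   0  80  11 801] [324.51810237 104.50686642] [631.61654505  99.46768878  73.10945607] axis x there 629.0798120260451plat.py:17: RuntimeWarning: Mean of empty slice.
  print('pin',q.sum(),w.mean(0).round(2),((w.max(0)+w.min(0))/2).round(2),(w.max(0)-w.min(0)).round(1))
  ret = um.true_divide(
Traceback (most recent call last):
  File "plat.py", line 17, in <module>
    print('pin',q.sum(),w.mean(0).round(2),((w.max(0)+w.min(0))/2).round(2),(w.max(0)-w.min(0)).round(1))
                                             ~~~~~^^^
ValueError: zero-size array to reduction operation maximum which has no identity
```

View pics/w11.png

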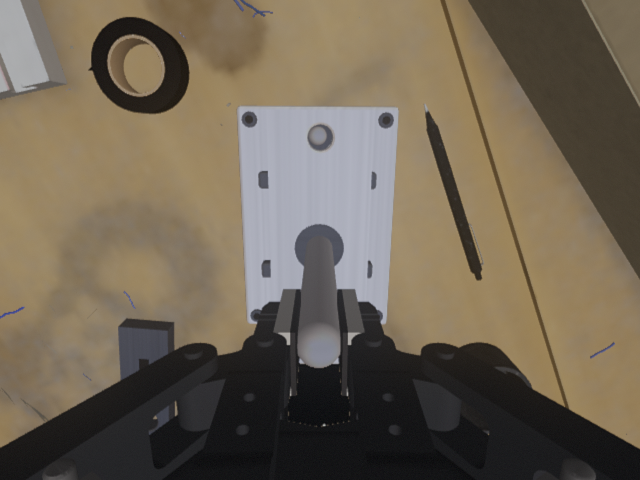

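```bash
sed -i 's/hm=(~m\[100:200,285:365\])/hm=(~m[112:175,295:350])/; s/\[285,100\]/[295,112]/; s/100+v0:100+v0+h_,285+u0:285+u0+w_/112+v0:112+v0+h_,295+u0:295+u0+w_/' plat.py; python3 plat.py w12 73
```

```text
ztop 73.29304022335182
width 60.0
axis deg 96.23762506050943 n 15
hole [ 12  12  26  27 535] [319.64485981 137.33831776] [631.100973    81.65735574  73.29304022] axis x there 631.1042851876043
pin 255 [629.48  82.07  44.56] [629.28  82.06  44.75] [11.1 10.9  5.3]
cam [629.73939704  85.49864579 303.44896728]
```

```bash
python3 - <<'E'
from h import *
im,d,c=load("w12")
cv2.imwrite("pics/w12c.png",cv2.resize(im[110:165,290:350,::-1],(720,660),interpolation=cv2.INTER_NEAREST)[:600])
E
```

```text
(no output)
```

View pics/w12c.png

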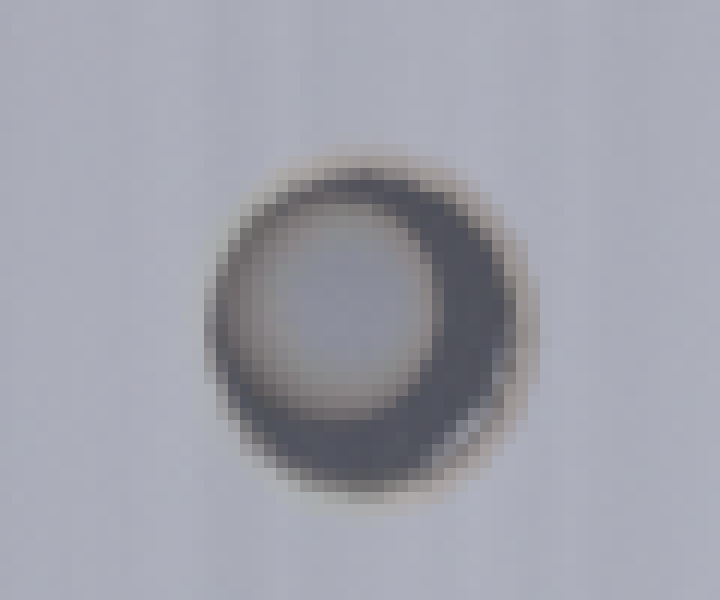

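Emit:
{"method": "step_arm", "body": {"deltas": [[[0,-1.8,0.4,0,0,0,0.002],[0,0,0,-3,0,0,0],[0,0,0,0,0,0,0],[0,0,0,0,0,0,0],[0,0,0,0,0,0,0]]]}}

```text
clock: 13.88
eef_pos: [636.9, 17.4, 164.9]
tool_rot: [3.142, -0.0, 1.69]
force: [0.1, 0.3, -3.2]
width: 14.0
```

```bash
python3 look.py; python3 plat.py w13 70; sleep 0; python3 plat.py w14 70
```

```text
13.88 pos [636.9  17.4 164.9] rot [ 3.1415 -0.      1.6897] q [ 0.263  0.752 -0.575  1.617  0.486  0.919 -0.37 ] F [ 0.1  0.3 -3.2] w 14.0
ztop 69.64946735924147
width 60.0
axis deg 96.48043276557979 n 15
hole [ 12  12  26  27 541] [319.6155268  137.31053604] [628.60446826  81.7460277   69.64946736] axis x there 628.5160004497178
pin 256 [629.39  82.17  44.61] [629.29  82.13  44.82] [11.  11.1  5.6]
cam [627.51871156  85.62823468 299.78193194]
ztop 69.68773431045983
width 60.0
axis deg 96.48030725702796 n 15
hole [ 12  12  26  27 542] [319.57380074 137.34686347] [628.64588086  81.75405995  69.68773431] axis x there 628.5814337178238
pin 261 [629.27  82.1   44.6 ] [629.29  82.13  44.62] [11.1 11.2  5.2]
cam [627.55729338  85.64978041 299.82481417]
```

Emit:
{"method": "step_arm", "body": {"deltas": [[[0,0.6,0.4,0,0,0,0],[0,0,0,-3,0,0,0],[0,0,0,-2,0,0,0],[0,0,0,0,0,0,0],[0,0,0,0,0,0,0]]]}}

```text
clock: 14.4
eef_pos: [637.3, 17.7, 159.6]
tool_rot: [-3.141, -0.0, 1.69]
force: [-0.0, 0.1, -3.7]
width: 14.3
```

```bash
python3 look.py; python3 plat.py w15 65
```

```text
14.4 pos [637.3  17.7 159.6] rot [-3.141  -0.      1.6898] q [ 0.26   0.759 -0.571  1.619  0.49   0.911 -0.374] F [-0.   0.1 -3.7] w 14.3
ztop 64.34673550391115
width 60.0
axis deg 96.48505417622144 n 15
hole [ 12  12  27  27 545] [319.56513761 137.38165138] [628.90424321  82.09099757  64.3467355 ] axis x there 628.8417714213209
pin 275 [629.4   82.07  44.7 ] [629.67  81.78  45.81] [12.1 14.1  7.6]
cam [627.98285745  86.02695652 294.47678633]
```

Aligned to about 0.4 mm. Lowering gently.

Emit:
{"method": "step_arm", "body": {"deltas": [[[0,0.3,0,-2,0,0,0],[0,0,0,-2,0,0,0],[0,0,0,-2,0,0,0],[0,0,0,-2,0,0,0],[0,0,0,0,0,0,0]]]}}

```text
clock: 14.87
eef_pos: [637.4, 17.7, 151.3]
tool_rot: [-3.141, -0.0, 1.69]
force: [0.3, 0.1, -2.9]
width: 14.3
```

Emit:
{"method": "step_arm", "body": {"deltas": [[[0,0,0,-1.5,0,0,0],[0,0,0,-1.5,0,0,0],[0,0,0,-1.5,0,0,0],[0,0,0,0,0,0,0],[0,0,0,0,0,0,0]]]}}

```text
clock: 15.28
eef_pos: [637.7, 17.8, 147.3]
tool_rot: [-3.141, -0.0, 1.69]
force: [-0.0, -0.7, -2.9]
width: 14.1
```

```bash
python3 look.py; python3 plat.py w16 54
```

```text
15.28 pos [637.7  17.8 147.3] rot [-3.1414 -0.      1.6898] q [ 0.255  0.773 -0.563  1.628  0.501  0.889 -0.383] F [-0.  -0.7 -2.9] w 14.1
ztop 52.10240065235936
width 60.0
axis deg 96.48396220174347 n 15
hole [ 12  12  26  27 548] [319.51094891 137.35583942] [629.36106281  82.14278581  52.10240065] axis x there 629.3312045295122
pin 334 [629.29  81.91  44.78] [629.41  82.04  45.97] [14.8 14.8  7.8]
cam [628.37240295  86.05673803 282.198725  ]
```

Emit:
{"method": "step_arm", "body": {"deltas": [[[0,0,0,-1.5,0,0,0],[0,0,0,-1.2,0,0,0],[0,0,0,0,0,0,0],[0,0,0,0,0,0,0]]]}}

```text
clock: 15.67
eef_pos: [637.7, 17.8, 144.6]
tool_rot: [-3.141, -0.0, 1.69]
force: [-0.1, -0.6, -3.9]
width: 14.1
```

Emit:
{"method": "step_arm", "body": {"deltas": [[[0,0,0,-0.7,0,0,0],[0,0,0,0,0,0,0],[0,0,0,0,0,0,0]]]}}

```text
clock: 15.92
eef_pos: [637.8, 17.8, 144.0]
tool_rot: [-3.142, -0.0, 1.69]
force: [0.6, -0.0, -3.2]
width: 13.8
```

Emit:
{"method": "step_arm", "body": {"deltas": [[[0,0,0,-0.7,0,0,0],[0,0,0,0,0,0,0],[0,0,0,0,0,0,0]]]}}

```text
clock: 16.17
eef_pos: [638.0, 17.7, 143.6]
tool_rot: [3.141, 0.0, 1.69]
force: [-0.7, 0.4, -1.3]
width: 14.3
```

Emit:
{"method": "step_arm", "body": {"deltas": [[[0,0,0,-0.5,0,0,0],[0,0,0,0,0,0,0],[0,0,0,0,0,0,0]]]}}

```text
clock: 16.42
eef_pos: [638.2, 17.6, 143.5]
tool_rot: [3.141, 0.0, 1.69]
force: [-0.1, -1.1, 4.5]
width: 14.2
```

```bash
python3 look.py; python3 plat.py w17 49
```

```text
16.42 pos [638.2  17.6 143.5] rot [3.1406e+00 4.0000e-04 1.6895e+00] q [ 0.254  0.778 -0.56   1.63   0.505  0.881 -0.386] F [-0.1 -1.1  4.5] w 14.2
ztop 48.40179376008673
width 60.1
axis deg 96.37154724319932 n 15
cam [628.67168609  85.95444591 278.40196038]
```

Emit:
{"method": "step_arm", "body": {"deltas": [[[0.1,0,0,0,0,0,0],[0.25,0,0,0,0,0,0],[0.4,0,0,0,0,0,0],[0.4,0,0,0,0,0,0],[0.4,0,0,10,0,0,0],[0.4,0,0,30,0,0,0],[0.5,0,0,40,0,0,0],[0.6,0,0,25,0,0,0],[0.6,0,0,0,0,0,0],[0.6,0,0,0,0,0,0]]]}}

```text
clock: 17.3
eef_pos: [638.8, 18.3, 250.2]
tool_rot: [3.137, 0.0, 1.69]
force: [-0.2, -0.2, -0.1]
width: 50.9
```

```bash
python3 look.py; python3 plat.py w18 49; python3 - <<'E'
from h import *
im,d,c=load("w18"); P=cloud("wrist",d,c); Z=P[:,:,2]
print([np.median(Z[v:v+6,u:u+6]).round(1) for v,u in [(125,290),(125,345),(200,290),(200,345),(270,290),(270,345)]])
w=P[180:340,290:350].reshape(-1,3); q=(w[:,2]>160)&(w[:,2]<175); print('rodtop',q.sum(),w[q].mean(0),w[q].max(0),w[q].min(0))
grab('top','top2')
E
```

```text
17.3 pos [638.8  18.3 250.2] rot [3.1373e+00 1.0000e-04 1.6898e+00] q [ 0.286  0.664 -0.621  1.529  0.419  1.08  -0.314] F [-0.2 -0.2 -0.1] w 50.9
ztop 48.43173914047122
width 60.0
axis deg 96.31763296209826 n 15
cam [628.88709346  86.47351696 385.12808927]
[np.float64(48.3), np.float64(48.5), np.float64(48.3), np.float64(48.3), np.float64(48.5), np.float64(48.3)]
rodtop 557 [636.88610118  18.90335627 165.55029636] [644.91271834  25.55517994 169.72412898] [629.27236519  10.05000527 160.00233   ]
```

View pics/w18.png

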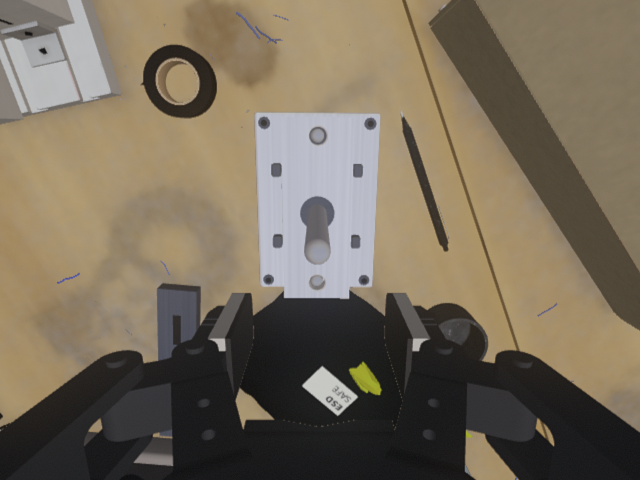

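View pics/top2.png

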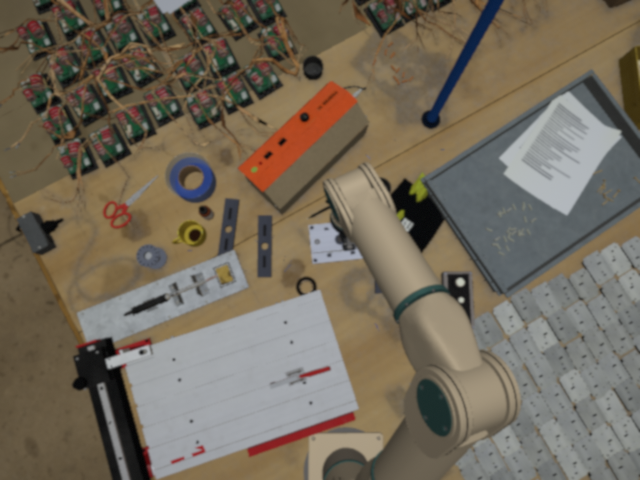

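Emit:
{"method": "step_arm", "body": {"deltas": [[[0.65,-6,14.2,0,0,0,-0.112],[0.65,-6,14.2,0,0,0,-0.112],[0.65,-6,14.2,0,0,0,-0.112],[0.65,-6,14.2,0,0,0,-0.112],[0.65,-6,14.2,0,0,0,-0.112],[0.65,-6,14.2,0,0,0,-0.112],[0.65,-6,14.2,0,0,0,-0.112],[0.65,-6,14.2,0,0,0,-0.112],[0.65,-6,14.2,0,0,0,-0.112],[0.65,-6,14.2,0,0,0,-0.112]]]}}

```text
clock: 18.23
eef_pos: [576.5, 160.0, 246.1]
tool_rot: [-3.141, 0.003, 0.564]
force: [-0.4, -0.0, 0.0]
width: 55.4
```

Emit:
{"method": "step_arm", "body": {"deltas": [[[0.65,-6,14.2,-10,0,0,-0.112],[0.65,-6,14.2,-20,0,0,-0.112],[0.65,-6,14.2,-25,0,0,-0.112],[0.65,-6,14.2,-25,0,0,-0.112],[0.65,-6,14.2,-25,0,0,-0.112],[0.65,0,0,-25,0,0,0],[0.65,0,0,-20,0,0,0],[0.65,0,0,0,0,0,0],[0.65,0,0,0,0,0,0]]]}}

```text
clock: 18.98
eef_pos: [546.3, 230.1, 96.1]
tool_rot: [3.14, 0.004, 0.01]
force: [-0.2, -0.2, 0.8]
width: 55.4
```

```bash
python3 look.py wrist w19; cat > barfit.py <<'E'
import sys
from h import *
im,d,c=load(sys.argv[1]); uv=(int(sys.argv[2]),int(sys.argv[3])); z=float(sys.argv[4])
P=cloud("wrist",d,c); Z=P[:,:,2]
hsv=cv2.cvtColor(im,cv2.COLOR_RGB2HSV); S=hsv[:,:,1].astype(int);V=hsv[:,:,2].astype(int)
m=(Z>z-5)&(Z<z+5)&(S<70)&(V<125)
r=rectz(m,uv,z,c); print('rect',r,'tool',totool([*r[0],z-7.5]).round(1))
# hole: circle-ish gap in filled contour
n,l=cv2.connectedComponents(cv2.morphologyEx(m.astype(np.uint8),cv2.MORPH_CLOSE,np.ones((3,3)))); comp=(l==l[uv[1],uv[0]]).astype(np.uint8)
cs,h=cv2.findContours(comp,cv2.RETR_CCOMP,cv2.CHAIN_APPROX_NONE)
for q,hh in zip(cs,h[0]):
    if hh[3]>=0 and len(q)>20:
        a=cv2.contourArea(q); M=cv2.moments(q); ce=(M['m10']/M['m00'],M['m01']/M['m00']); H=ray(ce,z,c)
        print('hole px',np.round(ce,1),'area',a,H.round(1),'tool',totool(H).round(1))
E
python3 barfit.py w19 318 150 15
```

```text
18.98 pos [546.3 230.1  96.1] rot [3.1395 0.0041 0.01  ] q [-0.363  0.737 -0.133  1.794  0.153  0.625 -2.147] F [-0.2 -0.2  0.8] w 55.4
rect (array([602.9, 233.6]), array([142.8,  40.1]), 0.4) tool [55.4 -2.7 89.9]
hole px [312.6 114.4] area 1198.5 [621.5 233.6  15. ] tool [74.  -2.5 82.4]
```

View pics/w19.png

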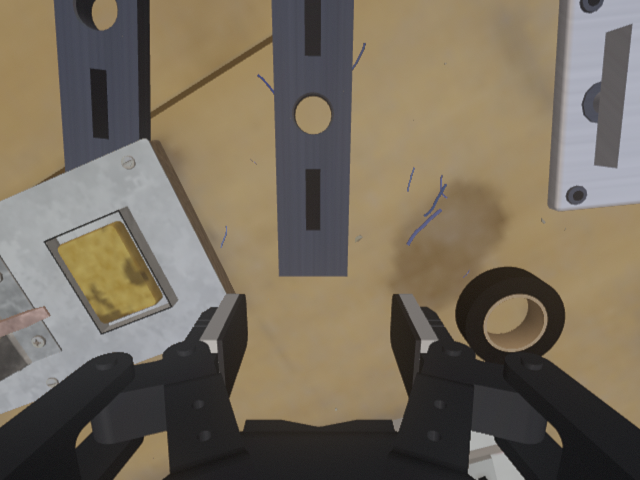

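```bash
python3 - <<'E'
from h import *
im,d,c=load("w19"); P=cloud("wrist",d,c)
for uv in [(200,230),(215,255),(225,280),(150,150)]: print(uv,P[uv[1],uv[0]].round(1))
E
```

```text
(200, 230) [557.  298.8   8.3]
(215, 255) [540.2 292.3   3.7]
(225, 280) [525.6 286.2   7.5]
(150, 150) [602.8 318.6  18.9]
```

Emit:
{"method": "step_arm", "body": {"deltas": [[[0.65,1.2,3.3,-25,0,0,0],[0.65,0,0,-25,0,0,0],[0.65,0,0,-15,0,0,0],[0.65,0,0,-8,0,0,0],[0.65,0,0,0,0,0,0],[0.65,0,0,0,0,0,0]]]}}

```text
clock: 19.53
eef_pos: [549.8, 234.2, 25.8]
tool_rot: [-3.141, -0.001, 0.009]
force: [-0.0, 0.2, -0.7]
width: 55.5
```

```bash
python3 look.py wrist w20;python3 barfit.py w20 318 150 15
```

```text
19.53 pos [549.8 234.2  25.8] rot [-3.141e+00 -1.400e-03  9.300e-03] q [-0.382  0.849 -0.109  1.809  0.174  0.491 -2.169] F [-0.   0.2 -0.7] w 55.5
rect (array([595.1, 233.5]), array([127.1,  40.1]), 0.4) tool [45.   1.4 18.8]
hole px [321.5 118.2] area 2533.0 [621.6 233.7  15. ] tool [71.4  1.4 11.4]
```

Emit:
{"method": "step_arm", "body": {"deltas": [[[0.65,-2,-0.9,-6,0,0,0],[0.65,0,0,-5,0,0,0],[0.65,0,0,0,0,0,0],[0.65,0,0,0,0,0,0],[0.5,0,0,0,0,0,0],[0,0,0,0,0,0,0],[0,0,0,0,0,0,0],[0,0,0,0,0,0,0],[0,0,0,0,0,0,0]]]}}

```text
clock: 20.33
eef_pos: [547.2, 233.4, 14.4]
tool_rot: [-3.141, -0.001, 0.01]
force: [-1.5, -0.4, 5.7]
width: 37.8
```

```bash
python3 look.py wrist w21;python3 barfit.py w21 318 180 15
```

```text
20.33 pos [547.2 233.4  14.4] rot [-3.1413e+00 -6.0000e-04  9.8000e-03] q [-0.385  0.865 -0.104  1.818  0.177  0.467 -2.172] F [-1.5 -0.4  5.7] w 37.8
rect (array([592.3, 233.7]), array([120.9,  42.5]), 0.5) tool [45.1  0.1  6.9]
hole px [319.2 108.6] area 3010.5 [621.6 233.7  15. ] tool [74.4  0.3 -0.6]
```

View pics/w21.png

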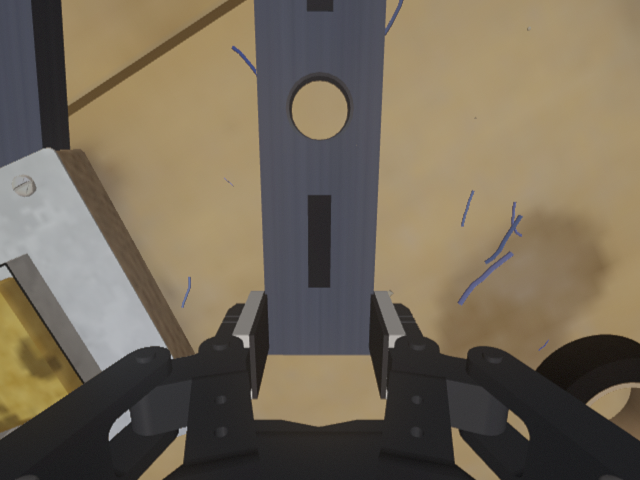

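Emit:
{"method": "step_arm", "body": {"deltas": [[[0,0,0,4,0,0,0],[0,0,0,8,0,0,0],[0,0,0,15,0,0,0],[0,0,0,25,0,0,0],[0,0,0,25,0,0,0],[0,0,0,15,0,0,0],[0,0,0,0,0,0,0],[0,0,0,0,0,0,0]]]}}

```text
clock: 21.05
eef_pos: [547.2, 233.3, 106.5]
tool_rot: [-3.141, -0.001, 0.01]
force: [-0.4, -0.5, -1.9]
width: 38.1
```

```bash
cat > barlev.py <<'E'
import sys
from h import *
# wrist image: slope of gripped bar and its hole, in tool frame
im,d,c=grab("wrist",sys.argv[1]); s=ctrl.read_state(); z=s['eef_pos'][2]+0.6
P=cloud("wrist",d,c); Z=P[:,:,2]
hsv=cv2.cvtColor(im,cv2.COLOR_RGB2HSV); S=hsv[:,:,1].astype(int);V=hsv[:,:,2].astype(int)
m=(abs(Z-z)<16)&(V<135)&(S<80); m[300:]=0
m=cv2.morphologyEx(m.astype(np.uint8),cv2.MORPH_OPEN,np.ones((3,3))); n,l=cv2.connectedComponents(m); comp=(l==l[190,285]).astype(np.uint8)
w=P[comp>0]; T=Ro.from_euler('xyz',s['tool_rot']).as_matrix(); q=(w-s['eef_pos'])@T
A=np.c_[q[:,:2],np.ones(len(q))]
k=np.ones(len(q),bool)
for _ in range(3):
    co=np.linalg.lstsq(A[k],q[k,2],rcond=None)[0]; k=abs(A@co-q[:,2])<2
print('npix',len(q),'ztool at (0,0),(74,0)',co[2].round(2),(co[2]+74*co[0]).round(2),'slopes deg',np.degrees(np.arctan(co[:2])).round(2))
ztop=s['eef_pos'][2]-(co[2]+74*co[0]); print('world top at hole ~',ztop.round(1))
cs,h=cv2.findContours(comp,cv2.RETR_CCOMP,cv2.CHAIN_APPROX_NONE)
for qq,hh in zip(cs,h[0]):
    if hh[3]>=0 and len(qq)>20:
        a=cv2.contourArea(qq); M=cv2.moments(qq); ce=(M['m10']/M['m00'],M['m01']/M['m00']); H=ray(ce,ztop,c)
        print('hole px',np.round(ce,1),'area',a,H.round(2),'tool',(T.T@(H-s['eef_pos'])).round(2), 'bbox',cv2.boundingRect(qq))
# rod top
if len(sys.argv)>2:
    zr=float(sys.argv[2]); mm=(Z>zr-7)&(Z<zr+4)&(abs(P[:,:,0]-637)<14)&(abs(P[:,:,1]-18)<14); w=P[mm]
    if len(w): print('rod n',len(w),w.mean(0).round(2),'mid',((w.max(0)+w.min(0))/2).round(2))
K,R,t=c; print('cam',(-R.T@t).round(1))
E
python3 look.py; python3 barlev.py w22
```

```text
21.05 pos [547.2 233.3 106.5] rot [-3.141e+00 -1.300e-03  9.600e-03] q [-0.365  0.721 -0.136  1.789  0.151  0.64  -2.15 ] F [-0.4 -0.5 -1.9] w 38.1
npix 33442 ztool at (0,0),(74,0) -2.04 -1.01 slopes deg [0.8  0.07]
world top at hole ~ 106.3
hole px [319.  110.4] area 2637.5 [621.09 233.7  106.35] tool [74.69 -0.17 -1.08] bbox (291, 81, 57, 60)
cam [614.8 233.7 241.4]
```

View pics/w22.png

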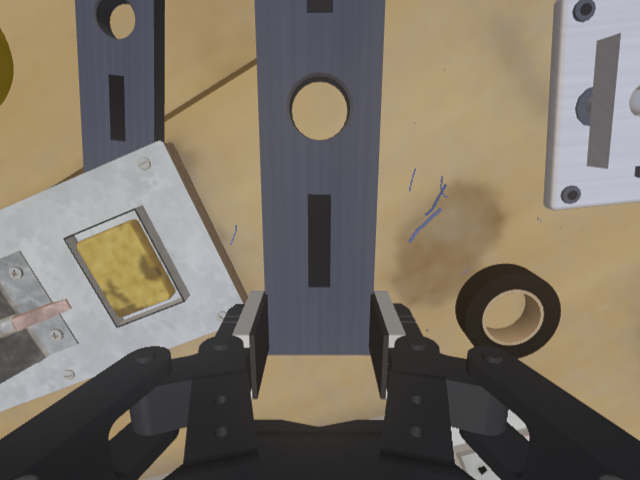

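Emit:
{"method": "step_arm", "body": {"deltas": [[[0,0,0,15,0,-0.014,0],[0,0,0,25,0,0,0],[0,0,0,30,0,0,0],[0,0,-5,20,0,0,0],[0,1,-12,5,0,0,0.01],[0,1.5,-18,0,0,0,0.01],[0,1.5,-20,0,0,0,0.01],[0,1.5,-20,0,0,0,0.01],[0,1.5,-20,0,0,0,0.01],[0,1.5,-20,0,0,0,0.01]]]}}

```text
clock: 21.93
eef_pos: [554.2, 116.9, 198.8]
tool_rot: [3.141, -0.01, 0.071]
force: [0.3, -0.6, -2.4]
width: 38.3
```

Emit:
{"method": "step_arm", "body": {"deltas": [[[0,1.5,-20,0,0,0,0.01],[0,1.5,-20,0,0,0,0.01],[0,1.5,-20,0,0,0,0.01],[0,1.5,-20,0,0,0,0.01],[0,1,-15,0,0,0,0.01],[0,0,-8,0,0,0,0.001],[0,0,-5,0,0,0,0],[0,0,0,0,0,0,0],[0,0,0,0,0,0,0],[0,0,0,0,0,0,0]]]}}

```text
clock: 22.77
eef_pos: [562.3, 11.8, 200.6]
tool_rot: [-3.141, -0.014, 0.123]
force: [1.2, 0.3, -2.2]
width: 38.0
```

```bash
python3 look.py; python3 barlev.py w23 168
```

```text
22.77 pos [562.3  11.8 200.6] rot [-3.1407 -0.0137  0.1227] q [ 0.065  0.549 -0.203  1.817  0.15   0.776 -1.663] F [ 1.2  0.3 -2.2] w 38.0
npix 33011 ztool at (0,0),(74,0) -0.83 0.32 slopes deg [ 0.89 -0.02]
world top at hole ~ 200.4
hole px [318.9 110.2] area 2659.0 [635.72  20.75 200.39] tool [7.388e+01 6.000e-02 1.350e+00] bbox (290, 80, 58, 61)
rod n 1136 [636.79  17.57 165.8 ] mid [636.84  17.63 165.51]
cam [627.7  19.8 336.4]
```

View pics/w23.png

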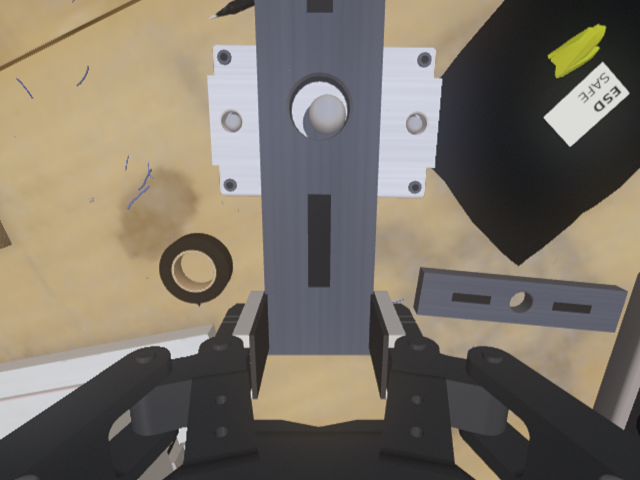

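Emit:
{"method": "step_arm", "body": {"deltas": [[[0,1.1,-2.9,0,0,0,0],[0,0,0,-6,0,0,0],[0,0,0,-4,0,0,0],[0,0,0,0,0,0,0],[0,0,0,0,0,0,0],[0,0,0,0,0,0,0]]]}}

```text
clock: 23.32
eef_pos: [563.5, 7.4, 190.7]
tool_rot: [3.142, -0.014, 0.121]
force: [-0.1, -1.6, -2.5]
width: 37.6
```

```bash
python3 look.py; python3 barlev.py w24 168; python3 - <<'E'
from h import *
im,d,c=load("w24")
cv2.imwrite("pics/w24c.png",cv2.resize(im[60:160,270:370,::-1],(600,600),interpolation=cv2.INTER_CUBIC))
E
```

```text
23.32 pos [563.5   7.4 190.7] rot [ 3.1416 -0.0138  0.1209] q [ 0.069  0.564 -0.199  1.824  0.154  0.755 -1.661] F [-0.1 -1.6 -2.5] w 37.6
npix 32935 ztool at (0,0),(74,0) -0.78 0.38 slopes deg [ 0.89 -0.02]
world top at hole ~ 190.5
hole px [319.1 110.4] area 2675.0 [636.93  16.16 190.48] tool [73.78  0.18  1.42] bbox (291, 78, 57, 65)
rod n 1272 [636.85  17.5  165.83] mid [637.01  17.58 165.79]
cam [628.9  15.4 326.5]
```

View pics/w24c.png

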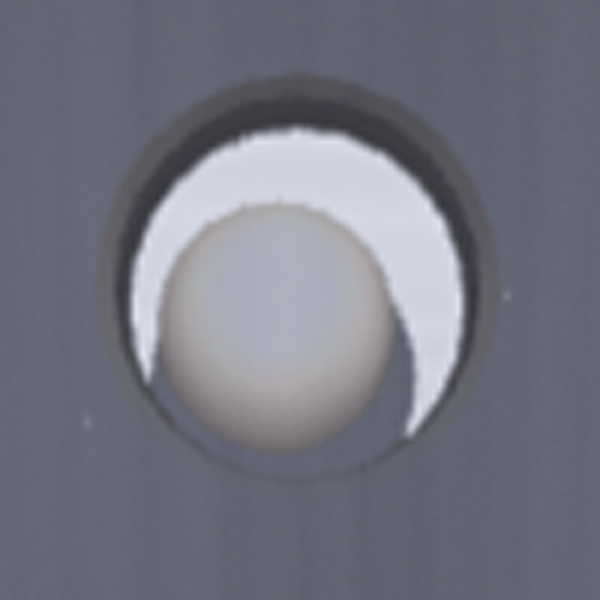

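Emit:
{"method": "step_arm", "body": {"deltas": [[[0,0,1.3,0,0,0,0],[0,0,0,-3,0,0,0],[0,0,0,0,0,0,0],[0,0,0,0,0,0,0],[0,0,0,0,0,0,0],[0,0,0,0,0,0,0]]]}}

```text
clock: 23.87
eef_pos: [563.6, 8.6, 187.8]
tool_rot: [3.141, -0.014, 0.121]
force: [0.8, -0.2, -1.8]
width: 38.1
```

```bash
python3 look.py; python3 barlev.py w25 168
```

```text
23.87 pos [563.6   8.6 187.8] rot [ 3.1414 -0.014   0.1208] q [ 0.066  0.567 -0.198  1.826  0.156  0.749 -1.665] F [ 0.8 -0.2 -1.8] w 38.1
npix 32985 ztool at (0,0),(74,0) -0.93 0.21 slopes deg [ 0.88 -0.02]
world top at hole ~ 187.7
hole px [319.  110.3] area 2654.0 [637.03  17.33 187.65] tool [73.92  0.14  1.25] bbox (290, 80, 58, 61)
rod n 1317 [636.83  17.5  165.82] mid [636.88  17.53 165.43]
cam [628.9  16.5 323.7]
```

Emit:
{"method": "step_arm", "body": {"deltas": [[[0,0,0.1,-4,0,0,0],[0,0,0,-6,0,0,0],[0,0,0,-8,0,0,0],[0,0,0,-8,0,0,0],[0,0,0,-6,0,0,0],[0,0,0,-4,0,0,0],[0,0,0,0,0,0,0],[0,0,0,0,0,0,0]]]}}

```text
clock: 24.58
eef_pos: [563.5, 8.7, 151.4]
tool_rot: [3.142, -0.013, 0.121]
force: [-0.4, -0.3, -1.1]
width: 38.1
```

```bash
python3 look.py; python3 barlev.py w26 168
```

```text
24.58 pos [563.5   8.7 151.4] rot [ 3.1415 -0.0134  0.1208] q [ 0.056  0.618 -0.185  1.857  0.173  0.668 -1.679] F [-0.4 -0.3 -1.1] w 38.1
npix 33062 ztool at (0,0),(74,0) -0.59 0.6 slopes deg [ 0.92 -0.  ]
world top at hole ~ 151.2
hole px [319.  110.1] area 2657.5 [636.93  17.5  151.2 ] tool [73.71  0.16  1.64] bbox (291, 80, 59, 61)
rod n 2216 [636.83  17.53 165.89] mid [636.95  17.58 165.62]
cam [628.8  16.7 287.2]
```

View pics/w26.png

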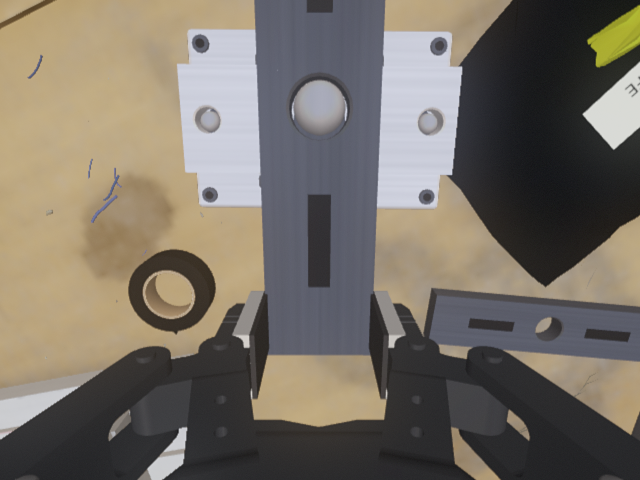

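Emit:
{"method": "step_arm", "body": {"deltas": [[[0,0,0,-6,0,0,0],[0,0,0,-10,0,0,0],[0,0,0,-12,0,0,0],[0,0,0,-10,0,0,0],[0,0,0,-6,0,0,0],[0,0,0,0,0,0,0]]]}}

```text
clock: 25.13
eef_pos: [562.4, 8.6, 106.0]
tool_rot: [-3.142, -0.011, 0.121]
force: [-0.3, 1.0, -1.3]
width: 37.7
```

```bash
python3 look.py; python3 barlev.py w27 168
```

```text
25.13 pos [562.4   8.6 106. ] rot [-3.1415 -0.0108  0.1209] q [ 0.043  0.686 -0.165  1.888  0.193  0.571 -1.698] F [-0.3  1.  -1.3] w 37.7
npix 29496 ztool at (0,0),(74,0) -0.11 1.06 slopes deg [0.9 0. ]
world top at hole ~ 105.8
hole px [319.4  88. ] area 6358.0 [642.58  18.13 105.78] tool [80.18  0.25  2.03] bbox (278, 40, 84, 101)
rod n 5699 [636.69  17.52 165.99] mid [637.01  17.48 165.38]
cam [628.1  16.6 241.6]
```

Emit:
{"method": "step_arm", "body": {"deltas": [[[0,0.8,0,-6,0,0,0],[0,0,0,-10,0,0,0],[0,0,0,-10,0,0,0],[0,0,0,-6,0,0,0],[0,0,0,-3,0,0,0],[0,0,0,0,0,0,0],[0,0,0,0,0,0,0]]]}}

```text
clock: 25.77
eef_pos: [564.4, 8.8, 72.6]
tool_rot: [3.141, -0.014, 0.121]
force: [-0.1, 0.5, -2.7]
width: 37.9
```

```bash
python3 look.py; python3 barlev.py w28
```

```text
25.77 pos [564.4   8.8  72.6] rot [ 3.1415 -0.0139  0.1209] q [ 0.031  0.741 -0.148  1.902  0.208  0.5   -1.711] F [-0.1  0.5 -2.7] w 37.9
npix 19552 ztool at (0,0),(74,0) -0.64 0.54 slopes deg [ 0.91 -0.  ]
world top at hole ~ 72.4
cam [629.8  16.7 208.4]
```

View pics/w28.png

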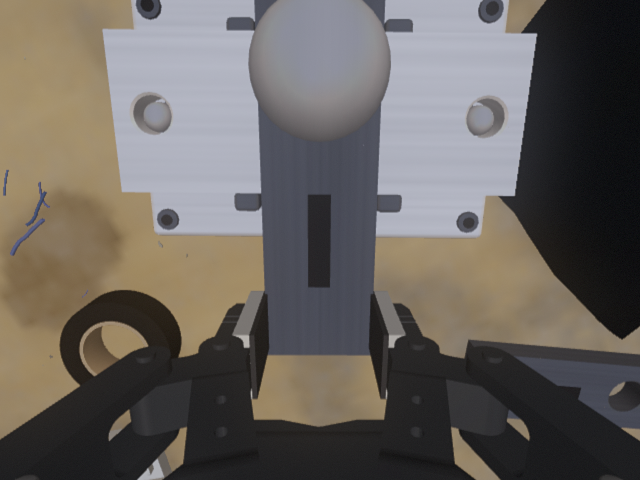

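Emit:
{"method": "step_arm", "body": {"deltas": [[[0,-0.7,0,-3,0,0,0],[0,0,0,-2.5,0,0,0],[0,0,0,-1.5,0,0,0],[0,0,0,-0.7,0,0,0],[0,0,0,0,0,0,0],[0,0,0,0,0,0,0]]]}}

```text
clock: 26.32
eef_pos: [563.7, 8.7, 65.1]
tool_rot: [3.141, -0.014, 0.121]
force: [-0.1, 0.2, -1.6]
width: 37.5
```

Emit:
{"method": "step_arm", "body": {"deltas": [[[0,0,0,-0.7,0,0,0],[0,0,0,0,0,0,0],[0,0,0,0,0,0,0]]]}}

```text
clock: 26.57
eef_pos: [563.7, 8.7, 64.5]
tool_rot: [3.141, -0.014, 0.121]
force: [0.1, 0.1, -2.2]
width: 38.1
```

Emit:
{"method": "step_arm", "body": {"deltas": [[[0,0,0,-0.6,0,0,0],[0,0,0,0,0,0,0],[0,0,0,0,0,0,0]]]}}

```text
clock: 26.82
eef_pos: [563.7, 8.7, 63.8]
tool_rot: [3.141, -0.014, 0.121]
force: [-0.1, 0.2, -1.3]
width: 37.8
```

Emit:
{"method": "step_arm", "body": {"deltas": [[[0,0,0,-0.5,0,0,0],[0,0,0,0,0,0,0],[0,0,0,0,0,0,0]]]}}

```text
clock: 27.07
eef_pos: [563.7, 8.7, 63.3]
tool_rot: [3.141, -0.014, 0.121]
force: [-0.3, 0.2, -2.7]
width: 37.8
```

Emit:
{"method": "step_arm", "body": {"deltas": [[[0,0,0,-0.5,0,0,0],[0,0,0,0,0,0,0],[0,0,0,0,0,0,0]]]}}

```text
clock: 27.32
eef_pos: [563.7, 8.7, 62.8]
tool_rot: [3.141, -0.014, 0.121]
force: [-0.4, 0.5, -2.2]
width: 38.3
```

```bash
python3 look.py; python3 barlev.py w29; python3 - <<'E'
from h import *
im,d,c=load("w29"); P=cloud("wrist",d,c)
print('platen top',np.median(P[60:90,180:240,2]),np.median(P[60:90,400:460,2]),'bar',[np.median(P[v:v+8,280:300,2]).round(1) for v in (150,200,240,280)])
E
```

```text
27.32 pos [563.7   8.7  62.8] rot [ 3.1414 -0.014   0.1208] q [ 0.027  0.756 -0.142  1.907  0.212  0.478 -1.714] F [-0.4  0.5 -2.2] w 38.3
npix 20083 ztool at (0,0),(74,0) -0.93 0.22 slopes deg [ 0.89 -0.03]
world top at hole ~ 62.6
cam [629.   16.7 198.6]
platen top 48.39372303813589 48.40966470531149 bar [np.float64(63.6), np.float64(63.6), np.float64(63.6), np.float64(63.7)]
```

Emit:
{"method": "step_arm", "body": {"deltas": [[[0,0,0,-0.5,0,0,0],[0,0,0,0,0,0,0],[0,0,0,0,0,0,0]]]}}

```text
clock: 27.62
eef_pos: [563.7, 8.7, 62.4]
tool_rot: [3.141, -0.014, 0.121]
force: [0.5, -0.4, -1.2]
width: 38.4
```

Emit:
{"method": "step_arm", "body": {"deltas": [[[0,0,0,-0.4,0,0,0],[0,0,0,0,0,0,0],[0,0,0,0,0,0,0]]]}}

```text
clock: 27.87
eef_pos: [563.7, 8.7, 62.0]
tool_rot: [3.141, -0.014, 0.121]
force: [-0.7, -0.0, 0.3]
width: 38.2
```

Emit:
{"method": "step_arm", "body": {"deltas": [[[0.45,0,0,-0.3,0,0,0],[0.5,0,0,0,0,0,0],[0.6,0,0,0,0,0,0],[0.6,0,0,0,0,0,0],[0.6,0,0,8,0,0,0],[0.6,0,0,25,0,0,0],[0.6,0,0,40,0,0,0],[0.6,0,0,40,0,0,0],[0.6,0,0,40,0,0,0],[0.6,0,0,15,0,0,0]]]}}

```text
clock: 28.7
eef_pos: [566.4, 9.1, 235.9]
tool_rot: [3.141, -0.023, 0.121]
force: [0.9, 0.1, -0.2]
width: 51.3
```

```bash
python3 look.py wrist w30; python3 - <<'E'
from h import *
im,d,c=load("w30"); P=cloud("wrist",d,c)
print('bar',[np.median(P[v:v+8,285:300,2]).round(1) for v in range(40,290,30)],'platen',np.median(P[120:140,250:265,2]))
E
```

```text
28.7 pos [566.4   9.1 235.9] rot [ 3.1409 -0.0234  0.1208] q [ 0.078  0.507 -0.215  1.777  0.139  0.849 -1.65 ] F [ 0.9  0.1 -0.2] w 51.3
bar [np.float64(62.7), np.float64(62.1), np.float64(62.4), np.float64(49.5), np.float64(49.4), np.float64(13.1), np.float64(0.7), np.float64(-0.0), np.float64(0.1)] platen 48.29708650108272
```

View pics/w30.png

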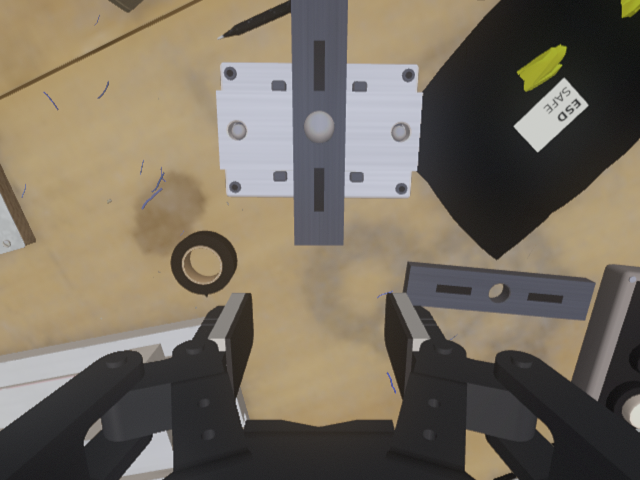

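```bash
python3 barfit.py w30 420 280 15
```

```text
rect (array([ 509.1, -173.8]), array([181.7,  41.9]), -88.6) tool [-85.6 174.4 227.4]
hole px [497.6 292.3] area 281.0 [ 509.4 -172.9   15. ] tool [-85.  173.5 219.9]
```

Emit:
{"method": "step_arm", "body": {"deltas": [[[0.65,0,-10,0,0,0.018,0],[0.65,-4.2,-19.6,0,0,0,0.113],[0.65,-4.2,-19.6,0,0,0,0.113],[0.65,-4.2,-19.6,0,0,0,0.113],[0.65,-4.2,-19.6,0,0,0,0.113],[0.65,-4.2,-19.6,0,0,0,0.113],[0.65,-4.2,-19.6,0,0,0,0.113],[0.65,-4.2,-19.6,0,0,0,0.113],[0.65,-4.2,-19.6,0,0,0,0.113],[0.65,-4.2,-19.6,0,0,0,0.113]]]}}

```text
clock: 29.58
eef_pos: [525.4, -178.7, 229.8]
tool_rot: [-3.14, 0.004, 1.143]
force: [0.4, 1.0, 0.3]
width: 55.3
```

Emit:
{"method": "step_arm", "body": {"deltas": [[[0.65,-4.2,-19.6,0,0,0,0.113],[0.65,-4.2,-19.6,0,0,0,0.113],[0.65,-4.2,-19.6,-20,0,0,0.113],[0.65,-4.2,-10,-30,0,0,0.113],[0.65,0,0,-35,0,0,0],[0.65,0,0,-30,0,0,0],[0.65,0,0,-20,0,0,0],[0.65,0,0,0,0,0,0],[0.65,0,0,0,0,0,0]]]}}

```text
clock: 30.33
eef_pos: [508.6, -246.2, 94.3]
tool_rot: [-3.138, 0.003, 1.59]
force: [1.0, 0.7, 0.7]
width: 55.4
```

```bash
python3 look.py wrist w31; python3 barfit.py w31 318 180 15
```

```text
30.33 pos [ 508.6 -246.2   94.3] rot [-3.1379e+00  3.1000e-03  1.5900e+00] q [ 0.709  0.754 -0.49   1.869  0.559  0.661 -0.102] F [1.  0.7 0.7] w 55.4
rect (array([ 509. , -190.8]), array([146.8,  39.7]), -88.6) tool [56.   0.4 87.8]
hole px [324.  123.7] area 1204.5 [ 508.6 -174.5   15. ] tool [72.2  0.3 80.2]
```

View pics/w31.png

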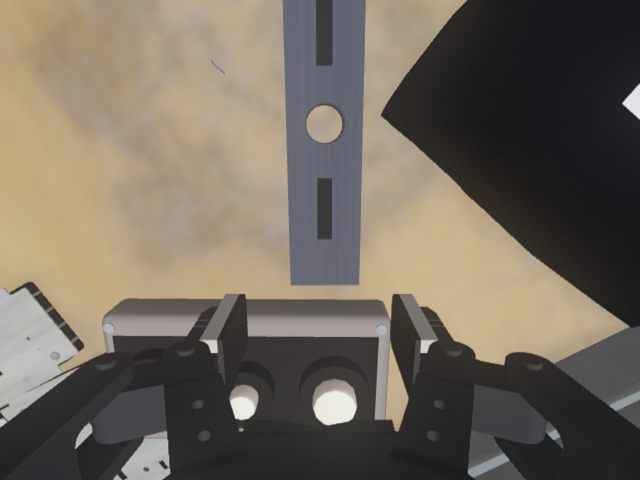

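```bash
python3 - <<'E'
from h import *
im,d,c=load("w31"); P=cloud("wrist",d,c)
for uv in [(300,303),(300,312),(300,325),(300,333),(300,350),(140,303),(140,320)]: print(uv,P[uv[1],uv[0]].round(1))
E
```

```text
(300, 303) [ 496.5 -278.3   10.8]
(300, 312) [ 497.1 -278.6   22.3]
(300, 325) [ 497.5 -282.4   30.7]
(300, 333) [ 497.6 -286.7   32. ]
(300, 350) [ 497.6 -298.    31. ]
(140, 303) [ 400.4 -279.8   11.9]
(140, 320) [ 408.2 -281.6   30. ]
```

Emit:
{"method": "step_arm", "body": {"deltas": [[[0.65,0,3.5,-25,0,0,0.003],[0.65,0,0,-25,0,0,0],[0.65,0,0,-12,0,0,0],[0.65,0,0,-6,0,0,0],[0.65,0,0,0,0,0,0],[0.65,0,0,0,0,0,0]]]}}

```text
clock: 30.88
eef_pos: [510.0, -243.2, 27.7]
tool_rot: [-3.141, 0.005, 1.593]
force: [0.5, -0.7, 0.3]
width: 55.4
```

```bash
python3 look.py wrist w32; python3 barfit.py w32 318 180 15
```

```text
30.88 pos [ 510.  -243.2   27.7] rot [-3.1412  0.0045  1.5928] q [ 0.65   0.85  -0.405  1.896  0.641  0.526 -0.177] F [ 0.5 -0.7  0.3] w 55.4
rect (array([ 509.2, -198.8]), array([131.4,  40. ]), -88.6) tool [44.7  0.  20.2]
hole px [322.  129.5] area 2425.0 [ 508.5 -174.4   15. ] tool [69.1 -0.1 12.6]
```

Emit:
{"method": "step_arm", "body": {"deltas": [[[0.65,0,0.5,-7,0,0,0],[0.65,0,0,-6,0,0,0],[0.65,0,0,0,0,0,0],[0.65,0,0,0,0,0,0],[0.5,0,0,0,0,0,0],[0,0,0,0,0,0,0],[0,0,0,0,0,0,0],[0,0,0,0,0,0,0],[0,0,0,0,0,0,0]]]}}

```text
clock: 31.68
eef_pos: [509.7, -242.5, 14.2]
tool_rot: [-3.141, 0.004, 1.593]
force: [-0.1, 0.8, 5.0]
width: 38.5
```

```bash
python3 look.py wrist w33; python3 barfit.py w33 318 180 15
```

```text
31.68 pos [ 509.7 -242.5   14.2] rot [-3.1409  0.0041  1.5927] q [ 0.637  0.871 -0.387  1.899  0.656  0.5   -0.191] F [-0.1  0.8  5. ] w 38.5
rect (array([ 507.7, -200.2]), array([128.2,  52. ]), -88.8) tool [42.4 -1.2  6.5]
hole px [320.5 131.5] area 2891.0 [ 507.7 -174.2   15. ] tool [68.3 -0.6 -1.1]
```

Emit:
{"method": "step_arm", "body": {"deltas": [[[0,0,0,5,0,0,0],[0,0,0,14,0.014,0,0],[0,0,0,25,0,0,0],[0,0,0,30,0,0,0],[0,0,0,35,0,0,0],[0,0,0,35,0,0,0],[0,0,0,30,0,0,0],[0,0,0,17,0,0,0],[0,0,6,0,0,0,-0.04],[0,2,12,0,0,0,-0.08]]]}}

```text
clock: 32.57
eef_pos: [510.2, -226.7, 205.4]
tool_rot: [-3.14, -0.008, 1.467]
force: [-0.0, -0.0, -3.1]
width: 37.9
```

Emit:
{"method": "step_arm", "body": {"deltas": [[[0,4.5,18,0,0,0,-0.105],[0,4.5,18,0,0,0,-0.105],[0,4.5,18,0,0,0,-0.105],[0,4.5,18,0,0,0,-0.105],[0,4.5,18,0,0,0,-0.105],[0,4.5,18,0,0,0,-0.105],[0,4.5,18,0,0,0,-0.105],[0,4.5,18,0,0,0,-0.105],[0,4.5,18,0,0,0,-0.105],[0,4.5,18,0,0,0,-0.105]]]}}

```text
clock: 33.4
eef_pos: [554.9, -43.8, 203.9]
tool_rot: [-3.139, -0.007, 0.418]
force: [0.8, 0.0, -3.4]
width: 37.6
```

Emit:
{"method": "step_arm", "body": {"deltas": [[[0,4.5,18,0,0,0,-0.105],[0,4.5,18,0,0,0,-0.105],[0,3.5,12,0,0,0,-0.06],[0,1,6,0,0,0,-0.03],[0,0,0,0,0,0,0],[0,0,0,0,0,0,0],[0,0,0,0,0,0,0]]]}}

```text
clock: 33.98
eef_pos: [568.8, 8.4, 204.2]
tool_rot: [-3.14, -0.008, 0.123]
force: [0.5, 0.2, -2.5]
width: 38.0
```

```bash
python3 look.py; python3 barlev.py w34 168
```

```text
33.98 pos [568.8   8.4 204.2] rot [-3.1404 -0.0083  0.1227] q [ 0.059  0.554 -0.186  1.791  0.134  0.8   -1.641] F [ 0.5  0.2 -2.5] w 38.0
npix 33225 ztool at (0,0),(74,0) -0.97 0.11 slopes deg [ 0.83 -0.02]
world top at hole ~ 204.2
hole px [320.4 132.1] area 2504.0 [635.36  16.03 204.17] tool [66.87  0.32  0.7 ] bbox (293, 103, 56, 59)
rod n 1062 [637.02  17.5  165.83] mid [637.06  17.55 165.29]
cam [634.8  16.4 339.6]
```

View pics/w34.png

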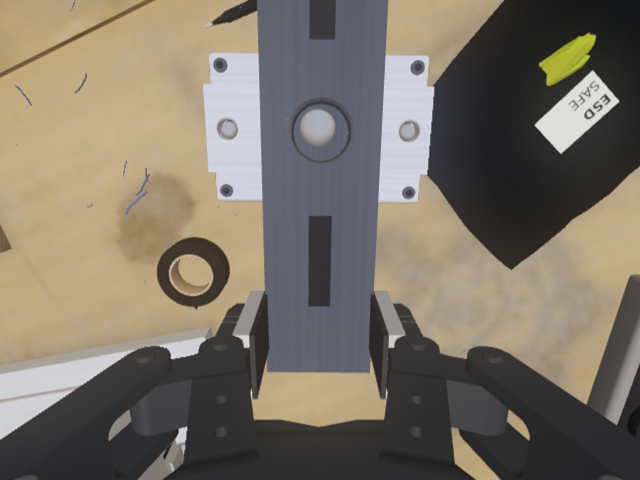

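Emit:
{"method": "step_arm", "body": {"deltas": [[[0,1.5,1.4,0,0,-0.006,0],[0,0,0,-8,0,0,0],[0,0,0,-6,0,0,0],[0,0,0,0,0,0,0],[0,0,0,0,0,0,0],[0,0,0,0,0,0,0],[0,0,0,0,0,0,0]]]}}

```text
clock: 34.62
eef_pos: [571.2, 10.9, 190.7]
tool_rot: [-3.141, -0.016, 0.123]
force: [-0.2, 0.1, -3.4]
width: 38.0
```

```bash
python3 look.py; python3 barlev.py w35 168
```

```text
34.62 pos [571.2  10.9 190.7] rot [-3.1406 -0.0164  0.1228] q [ 0.053  0.571 -0.182  1.805  0.141  0.761 -1.65 ] F [-0.2  0.1 -3.4] w 38.0
npix 33202 ztool at (0,0),(74,0) -1.02 0.03 slopes deg [ 0.81 -0.02]
world top at hole ~ 190.7
hole px [320.4 132.2] area 2508.0 [637.82  18.53 190.74] tool [66.98  0.6   1.13] bbox (292, 103, 57, 59)
rod n 1222 [637.02  17.59 165.83] mid [636.91  17.58 165.57]
cam [636.2  18.8 326.7]
```

Offset is (-0.8, -0.9).

Emit:
{"method": "step_arm", "body": {"deltas": [[[0,-0.7,-0.8,0,0,0,0],[0,0,0,-3,0,0,0],[0,0,0,0,0,0,0],[0,0,0,0,0,0,0],[0,0,0,0,0,0,0]]]}}

```text
clock: 35.08
eef_pos: [570.4, 10.1, 187.6]
tool_rot: [-3.141, -0.016, 0.123]
force: [-0.2, -0.7, -2.6]
width: 38.0
```

```bash
python3 look.py; python3 barlev.py w36 168
```

```text
35.08 pos [570.4  10.1 187.6] rot [-3.1406 -0.0161  0.1228] q [ 0.053  0.575 -0.182  1.81   0.142  0.753 -1.65 ] F [-0.2 -0.7 -2.6] w 38.0
npix 33196 ztool at (0,0),(74,0) -1.04 0.01 slopes deg [ 0.81 -0.04]
world top at hole ~ 187.6
hole px [320.4 132.1] area 2509.0 [636.97  17.73 187.61] tool [66.98  0.63  1.09] bbox (293, 103, 56, 59)
rod n 1274 [637.03  17.57 165.87] mid [636.96  17.6  165.44]
cam [635.4  18.  323.6]
```

Emit:
{"method": "step_arm", "body": {"deltas": [[[0,0,0,-5,0,0,0],[0,0,0,-9,0,0,0],[0,0,0,-10,0,0,0],[0,0,0,-10,0,0,0],[0,0,0,-8,0,0,0],[0,0,0,-4,0,0,0],[0,0,0,0,0,0,0],[0,0,0,0,0,0,0]]]}}

```text
clock: 35.8
eef_pos: [570.3, 10.2, 141.2]
tool_rot: [-3.141, -0.016, 0.123]
force: [-0.0, 0.1, -1.8]
width: 38.0
```

```bash
python3 look.py; python3 barlev.py w37 168
```

```text
35.8 pos [570.3  10.2 141.2] rot [-3.1405 -0.0156  0.1228] q [ 0.042  0.639 -0.166  1.848  0.161  0.651 -1.667] F [-0.   0.1 -1.8] w 38.0
npix 33099 ztool at (0,0),(74,0) -0.62 0.47 slopes deg [ 0.84 -0.01]
world top at hole ~ 141.2
hole px [321.3 131. ] area 2688.5 [637.31  17.53 141.23] tool [67.05  0.87  1.58] bbox (293, 101, 60, 61)
rod n 2501 [637.08  17.57 165.91] mid [637.07  17.58 165.38]
cam [635.4  18.1 277.2]
```

Emit:
{"method": "step_arm", "body": {"deltas": [[[0,0,0,-5,0,0,0],[0,0,0,-9,0,0,0],[0,0,0,-10,0,0,0],[0,0,0,-10,0,0,0],[0,0,0,-8,0,0,0],[0,0,0,-5,0,0,0],[0,0,0,-3,0,0,0],[0,0,0,0,0,0,0],[0,0,0,0,0,0,0]]]}}

```text
clock: 36.6
eef_pos: [570.5, 10.2, 91.5]
tool_rot: [-3.141, -0.016, 0.123]
force: [-0.3, 0.2, -2.5]
width: 37.9
```

```bash
python3 look.py; python3 barlev.py w38
```

```text
36.6 pos [570.5  10.2  91.5] rot [-3.1406 -0.0161  0.1229] q [ 0.028  0.715 -0.146  1.879  0.182  0.545 -1.684] F [-0.3  0.2 -2.5] w 37.9
npix 28272 ztool at (0,0),(74,0) -0.79 0.27 slopes deg [ 0.82 -0.02]
world top at hole ~ 91.6
hole px [323.2 125.9] area 7909.0 [639.18  17.08  91.56] tool [68.8   1.53  1.42] bbox (274, 72, 100, 106)
cam [635.5  18.1 227.5]
```

Emit:
{"method": "step_arm", "body": {"deltas": [[[0,0,0,-4,0,0,0],[0,0,0,-4,0,0,0],[0,0,0,-2.5,0,0,0],[0,0,0,-1.5,0,0,0],[0,0,0,0,0,0,0],[0,0,0,0,0,0,0]]]}}

```text
clock: 37.15
eef_pos: [570.3, 10.1, 79.5]
tool_rot: [-3.141, -0.016, 0.123]
force: [0.5, -0.5, -2.5]
width: 38.1
```

Emit:
{"method": "step_arm", "body": {"deltas": [[[0,0,0,-0.7,0,0,0],[0,0,0,0,0,0,0],[0,0,0,0,0,0,0]]]}}

```text
clock: 37.4
eef_pos: [570.4, 10.1, 79.0]
tool_rot: [-3.141, -0.016, 0.123]
force: [-0.5, -0.4, -2.4]
width: 38.5
```

Emit:
{"method": "step_arm", "body": {"deltas": [[[0,0,0,-0.5,0,0,0],[0,0,0,0,0,0,0],[0,0,0,0,0,0,0]]]}}

```text
clock: 37.65
eef_pos: [570.4, 10.1, 78.4]
tool_rot: [-3.141, -0.016, 0.123]
force: [0.3, 0.4, -3.5]
width: 38.1
```

Emit:
{"method": "step_arm", "body": {"deltas": [[[0,0,0,-0.5,0,0,0],[0,0,0,0,0,0,0],[0,0,0,0,0,0,0]]]}}

```text
clock: 37.9
eef_pos: [570.4, 10.1, 77.9]
tool_rot: [-3.141, -0.016, 0.123]
force: [-0.6, -0.3, -2.5]
width: 38.1
```

Emit:
{"method": "step_arm", "body": {"deltas": [[[0,0,0,-0.4,0,0,0],[0,0,0,0,0,0,0],[0,0,0,0,0,0,0]]]}}

```text
clock: 38.15
eef_pos: [570.4, 10.1, 77.5]
tool_rot: [-3.141, -0.016, 0.123]
force: [0.0, 0.2, -3.1]
width: 38.0
```

Emit:
{"method": "step_arm", "body": {"deltas": [[[0,0,0,-0.5,0,0,0],[0,0,0,0,0,0,0],[0,0,0,0,0,0,0]]]}}

```text
clock: 38.4
eef_pos: [570.4, 10.1, 77.1]
tool_rot: [-3.141, -0.016, 0.123]
force: [0.2, -0.4, -0.9]
width: 38.1
```

Emit:
{"method": "step_arm", "body": {"deltas": [[[0,0,0,-0.4,0,0,0],[0,0,0,0,0,0,0],[0,0,0,0,0,0,0]]]}}

```text
clock: 38.65
eef_pos: [570.2, 10.1, 76.8]
tool_rot: [-3.141, -0.016, 0.123]
force: [-2.3, -0.3, 1.9]
width: 38.1
```

```bash
python3 look.py; python3 barlev.py w39; python3 - <<'E'
from h import *
im,d,c=load("w39"); P=cloud("wrist",d,c)
print('platen top',np.median(P[60:90,180:240,2]),np.median(P[60:90,400:460,2]),'bar',[np.median(P[v:v+8,280:300,2]).round(1) for v in (200,240,280)])
E
```

```text
38.65 pos [570.2  10.1  76.8] rot [-3.1407 -0.0159  0.1228] q [ 0.024  0.738 -0.139  1.886  0.187  0.514 -1.689] F [-2.3 -0.3  1.9] w 38.1
npix 14437 ztool at (0,0),(74,0) -1.18 -0.6 slopes deg [ 0.45 -0.07]
world top at hole ~ 77.4
cam [635.3  18.  212.8]
platen top 48.38477376265959 48.36699661270593 bar [np.float64(78.3), np.float64(78.2), np.float64(78.0)]
```

Emit:
{"method": "step_arm", "body": {"deltas": [[[0.45,0,0,0,0,0,0],[0.5,0,0,0,0,0,0],[0.6,0,0,0,0,0,0],[0.6,0,0,0,0,0,0],[0.6,0,0,8,0,0,0],[0.6,0,0,25,0,0,0],[0.6,0,0,40,0,0,0],[0.6,0,0,40,0,0,0],[0.6,0,0,35,0,0,0],[0.6,0,0,15,0,0,0]]]}}

```text
clock: 39.53
eef_pos: [573.0, 10.4, 245.4]
tool_rot: [-3.141, -0.025, 0.123]
force: [0.6, 0.3, -0.2]
width: 51.0
```

```bash
python3 look.py wrist w40; python3 - <<'E'
from h import *
im,d,c=load("w40"); P=cloud("wrist",d,c)
print('bar L',[np.median(P[v:v+8,304:310,2]).round(1) for v in range(10,240,25)])
grab('top','top3')
E
```

```text
39.53 pos [573.   10.4 245.4] rot [-3.1411 -0.025   0.1228] q [ 0.066  0.503 -0.198  1.75   0.123  0.876 -1.633] F [ 0.6  0.3 -0.2] w 51.0
bar L [np.float64(78.5), np.float64(78.4), np.float64(78.3), np.float64(78.2), np.float64(78.6), np.float64(163.0), np.float64(78.5), np.float64(78.4), np.float64(78.1), np.float64(78.3)]
```

View pics/w40.png

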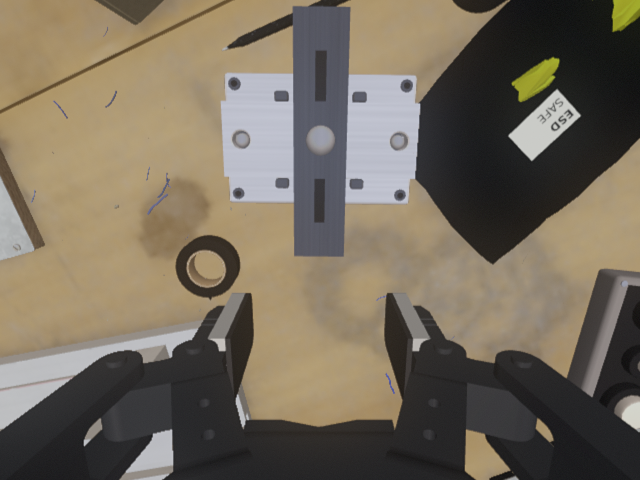

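View pics/top3.png

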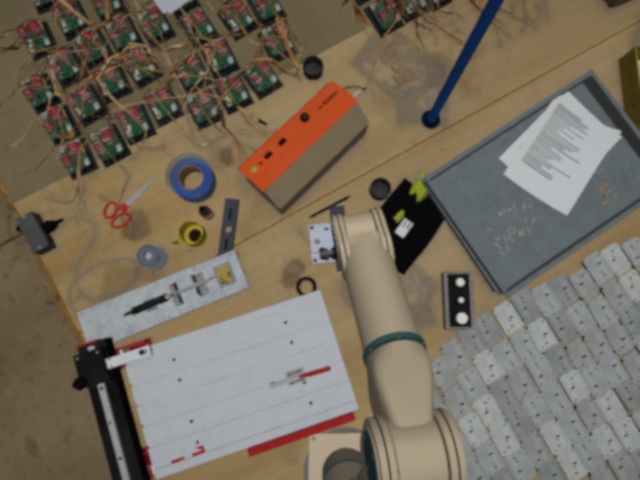

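```bash
python3 - <<'E'
from h import *
im,d,c=load("w8"); 
print('hole A',ray((124.5,130.5),15,c), ray((124,130),12,c))
im,d,c=load("top3"); P=cloud("top",d,c).reshape(-1,3)
im,d,c2=load("top1"); P1=cloud("top",d,c2).reshape(-1,3)
g=P1
for x0 in range(660,860,20):
    print(x0,[int(np.percentile(g[(abs(g[:,0]-x0)<10)&(abs(g[:,1]-y0)<10)][:,2],85)) if ((abs(g[:,0]-x0)<10)&(abs(g[:,1]-y0)<10)).any() else -1 for y0 in range(420,200,-20)])
b=g[(g[:,2]>30)&(abs(g[:,0]-712)<40)&(abs(g[:,1]-392)<30)]; print('bottle',b.min(0),b.max(0)); 
for a in (30,50,70,85): q=b[(b[:,2]>a)&(b[:,2]<a+20)]; print(a,len(q),q.mean(0) if len(q) else '', q.min(0) if len(q) else '')
E
```

```text
hole A [669.6696838 337.9428417  15.       ] [670.06493358 339.75548615  12.        ]
660 [11, 60, 2, 14, 17, 14, 2, 2, 10, 17, 16]
680 [59, 28, 0, 15, 16, 17, 1, 1, 10, 17, 16]
700 [1, 68, 46, 14, 17, 16, 1, 0, 8, 17, 15]
720 [16, 99, 62, 6, 17, 16, 2, 1, 2, 11, 10]
740 [74, 4, 2, 3, 16, 16, 2, 1, 2, 0, 117]
760 [64, 67, 2, 1, 16, 16, 2, 2, 2, 153, 155]
780 [63, 65, 64, 1, 2, 2, 2, 2, 148, 156, 157]
800 [0, 64, 65, 2, 3, 1, 1, 135, 146, 153, 156]
820 [0, 63, 64, 1, 1, 0, 121, 134, 141, 147, 152]
840 [62, 64, 61, 3, 1, 0, 1, 127, 131, 141, 149]
bottle [672.42132442 380.95280243  30.0847941 ] [751.93578772 421.48861999 102.78186949]
30 27 [710.33849425 391.61575781  40.17226138] [698.78694746 380.95280243  30.0847941 ]
50 74 [711.13346836 395.84140918  59.91784288] [672.42132442 382.1369755   50.05769351]
70 48 [716.36474168 399.81864876  77.04928265] [675.04473365 386.66108552  70.13670966]
85 22 [715.0956888  397.07219293  96.72308834] [708.45740213 391.77304424  88.38413898]
```

Emit:
{"method": "step_arm", "body": {"deltas": [[[0.65,6.6,12.3,0,0,0.025,0],[0.65,6.6,12.3,0,0,0,0.117],[0.65,6.6,12.3,0,0,0,0.117],[0.65,6.6,12.3,0,0,0,0.117],[0.65,6.6,12.3,0,0,0,0.117],[0.65,6.6,12.3,0,0,0,0.117],[0.65,6.6,12.3,0,0,0,0.117],[0.65,6.6,12.3,0,0,0,0.117],[0.65,6.6,12.3,0,0,0,0.117],[0.65,6.6,12.3,0,0,0,0.117]]]}}

```text
clock: 40.47
eef_pos: [635.9, 133.4, 238.3]
tool_rot: [-3.136, 0.01, 1.182]
force: [0.2, 0.3, -0.8]
width: 55.3
```

Emit:
{"method": "step_arm", "body": {"deltas": [[[0.65,6.6,12.3,0,0,0,0.117],[0.65,6.6,12.3,0,0,0,0.117],[0.65,6.6,12.3,0,0,0,0.117],[0.65,6.6,12.3,0,0,0,0.117],[0.65,6.6,12.3,0,0,0,0.117],[0.65,6.6,12.3,0,0,0,0.117],[0.65,6.6,12.3,0,0,0,0.117],[0.65,6.6,12.3,0,0,0,0.117],[0.65,6.6,12.3,0,0,0,0.117],[0.65,6.6,12.3,0,0,0,0.117]]]}}

```text
clock: 41.3
eef_pos: [702.1, 256.3, 237.9]
tool_rot: [-3.135, 0.008, 2.352]
force: [-0.3, -0.1, -0.2]
width: 55.3
```

Emit:
{"method": "step_arm", "body": {"deltas": [[[0.65,6.6,12.3,0,0,0,0.117],[0.65,6.6,12.3,0,0,0,0.117],[0.65,6.6,12.3,0,0,0,0.117],[0.65,6.6,12.3,0,0,0,0.117],[0.65,6.6,12.3,0,0,0,0.117],[0.65,6.6,12.3,0,0,0,0.108],[0.65,0,0,-20,0,0,0],[0.65,0,0,-20,0,0,0],[0.65,0,0,0,0,0,0],[0.65,0,0,0,0,0,0]]]}}

```text
clock: 42.13
eef_pos: [741.1, 329.2, 197.0]
tool_rot: [-3.135, 0.005, 3.039]
force: [0.4, -0.0, 0.7]
width: 55.6
```

```bash
python3 look.py wrist w41; python3 barfit.py w41 300 200 15
```

```text
42.13 pos [741.1 329.2 197. ] rot [-3.1349  0.0052  3.0394] q [-0.16   1.038 -0.833  0.964  0.714  1.386  0.64 ] F [ 0.4 -0.   0.7] w 55.6
rect (array([673.5, 339. ]), array([171.8,  39.9]), -5.7) tool [ 70.3   3.2 190.9]
hole px [324.1 126.7] area 566.0 [670.2 339.2  15. ] tool [ 73.6   3.1 183.4]
```

View pics/w41.png

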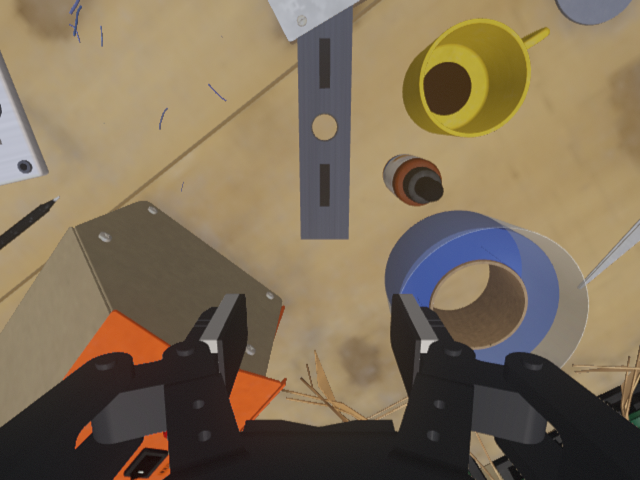

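Emit:
{"method": "step_arm", "body": {"deltas": [[[0.6,3.5,2.3,0,0.007,0.004,0.002],[0.6,0,0,-30,0,0,0],[0.6,0,0,-40,0,0,0],[0.6,0,0,-35,0,0,0],[0.6,0,0,-20,0,0,0],[0.6,0,0,0,0,0,0],[0.6,0,0,0,0,0,0],[0.6,0,0,0,0,0,0]]]}}

```text
clock: 42.85
eef_pos: [747.1, 333.2, 77.7]
tool_rot: [3.136, 0.007, 3.04]
force: [0.1, 0.2, 1.1]
width: 51.3
```

```bash
python3 look.py wrist w42; python3 barfit.py w42 318 200 15
```

```text
42.85 pos [747.1 333.2  77.7] rot [3.1359 0.0071 3.0397] q [-0.155  1.155 -0.798  1.038  0.775  1.21   0.596] F [0.1 0.2 1.1] w 51.3
rect (array([691. , 337.3]), array([137.5,  39.9]), -5.7) tool [56.9 -2.2 70.3]
hole px [314.7 114. ] area 1431.5 [670.3 339.3  15. ] tool [77.6 -2.3 62.6]
```

View pics/w42.png

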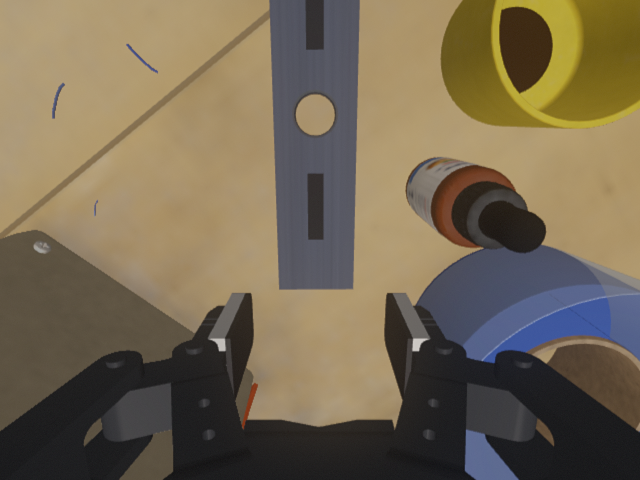

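```bash
python3 - <<'E'
from h import *
P1=[]
for n in ("top1","w41"):
    im,d,c=load(n); P=cloud(n[:3],d,c); Z=P[:,:,2]
    m=(Z>25)&(Z<160)
    m=cv2.erode(m.astype(np.uint8),np.ones((3,3)))>0
    if n=="w41": m[285:]=False
    P1.append(P[m])
g=np.vstack(P1)
T=Ro.from_euler('xyz',[np.pi,0,3.042]).as_matrix(); q=(g-np.array([744.8,331.7,0]))@T
for lo,hi in ((-45,-25),(-25,-12),(-12,0),(0,12),(12,25),(25,45)):
    k=(q[:,0]>lo)&(q[:,0]<hi)
    pos=q[k&(q[:,1]>0)&(abs(q[:,1])<150)]; neg=q[k&(q[:,1]<0)&(abs(q[:,1])<150)]
    print(lo,hi,'y+ min',pos[:,1].min().round(0) if len(pos) else None,(np.percentile(-pos[:,2],[50,95]).round(0) if len(pos) else ''),'y- max',neg[:,1].max().round(0) if len(neg) else None)
E
```

```text
-45 -25 y+ min 49.0 [62. 68.] y- max -71.0
-25 -12 y+ min 54.0 [63. 75.] y- max -95.0
-12 0 y+ min 62.0 [62. 78.] y- max -111.0
0 12 y+ min 75.0 [62. 83.] y- max -126.0
12 25 y+ min 57.0 [80. 86.] y- max -137.0
25 45 y+ min 46.0 [ 77. 100.] y- max None
```

Emit:
{"method": "step_arm", "body": {"deltas": [[[0.6,-2,-1.6,0,-0.003,0.005,0.002],[0.6,0,0,-25,0,0,0],[0.6,0,0,-20,0,0,0],[0.6,0,0,-6,0,0,0],[0.6,0,0,0,0,0,0],[0.6,0,0,0,0,0,0]]]}}

```text
clock: 43.4
eef_pos: [743.3, 330.6, 23.3]
tool_rot: [-3.14, -0.001, 3.043]
force: [-0.3, -0.4, -0.1]
width: 51.4
```

```bash
python3 look.py wrist w43; python3 barfit.py w43 318 200 15
```

```text
43.4 pos [743.3 330.6  23.3] rot [-3.1404e+00 -1.5000e-03  3.0427e+00] q [-0.158  1.212 -0.777  1.059  0.803  1.15   0.581] F [-0.3 -0.4 -0.1] w 51.4
rect (array([696.6, 336.8]), array([126.7,  40. ]), -5.7) tool [47.6  1.1 16.9]
hole px [323.3 119.6] area 2598.0 [670.2 339.3  15. ] tool [74.1  1.   9.4]
```

View pics/w43.png

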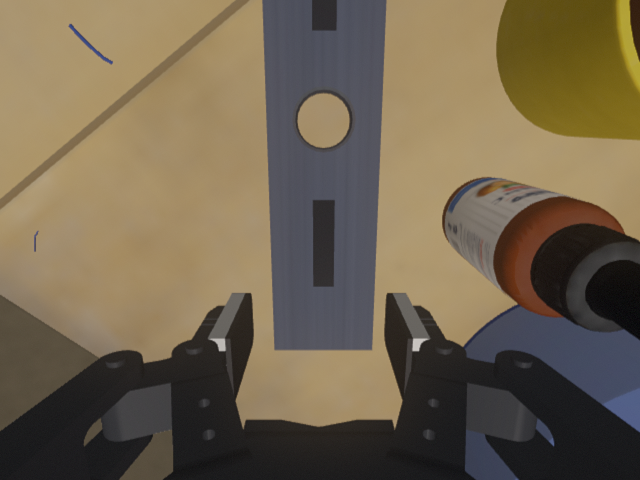

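Emit:
{"method": "step_arm", "body": {"deltas": [[[0.6,0.5,0.8,-5,0,0,0],[0.6,0,0,-4,0,0,0],[0.6,0,0,0,0,0,0],[0.6,0,0,0,0,0,0],[0.5,0,0,0,0,0,0],[0,0,0,0,0,0,0],[0,0,0,0,0,0,0],[0,0,0,0,0,0,0],[0,0,0,0,0,0,0]]]}}

```text
clock: 44.2
eef_pos: [744.2, 331.7, 15.3]
tool_rot: [-3.141, -0.0, 3.043]
force: [-0.4, 0.7, 4.5]
width: 38.0
```

```bash
python3 look.py wrist w44; python3 barfit.py w44 318 180 15
```

```text
44.2 pos [744.2 331.7  15.3] rot [-3.1414e+00 -1.0000e-04  3.0426e+00] q [-0.16   1.222 -0.773  1.056  0.807  1.141  0.579] F [-0.4  0.7  4.5] w 38.0
rect (array([698.1, 336. ]), array([123.5,  51.7]), -5.7) tool [46.3 -0.3  7.9]
hole px [319.4 116.4] area 2926.0 [670.3 339.1  15. ] tool [74.4  0.1  0.4]
```

```bash
python3 - <<'E'
from h import *
im,d,c=load("w8"); P=cloud("wrist",d,c)
for uv in [(110,205),(125,205),(140,205),(148,205),(130,215),(140,212),(100,225),(130,222),(145,208)]: print(uv,P[uv[1],uv[0]].round(1))
far=np.array([670.2,339.2])-90*np.array([np.cos(np.radians(-5.7)),np.sin(np.radians(-5.7))])
n=np.array([-np.sin(np.radians(-5.7)),np.cos(np.radians(-5.7))])*20
print(proj([*(far+n),15],c),proj([*(far-n),15],c))
cv2.imwrite("pics/w8c.png",cv2.resize(im[150:270,60:210,::-1],(750,600),interpolation=cv2.INTER_CUBIC))
E
```

```text
(110, 205) [602.1 359.7  15. ]
(125, 205) [602.2 345.9  14.5]
(140, 205) [603.5 329.3  20. ]
(148, 205) [603.5 321.9  19.9]
(130, 215) [594.2 339.   21.4]
(140, 212) [596.9 329.9  20.2]
(100, 225) [583.5 369.7  18.5]
(130, 222) [587.2 340.3  20.2]
(145, 208) [600.7 324.9  20.2]
[103.8689705  225.08637337] [146.25214624 229.68519164]
```

View pics/w8c.png

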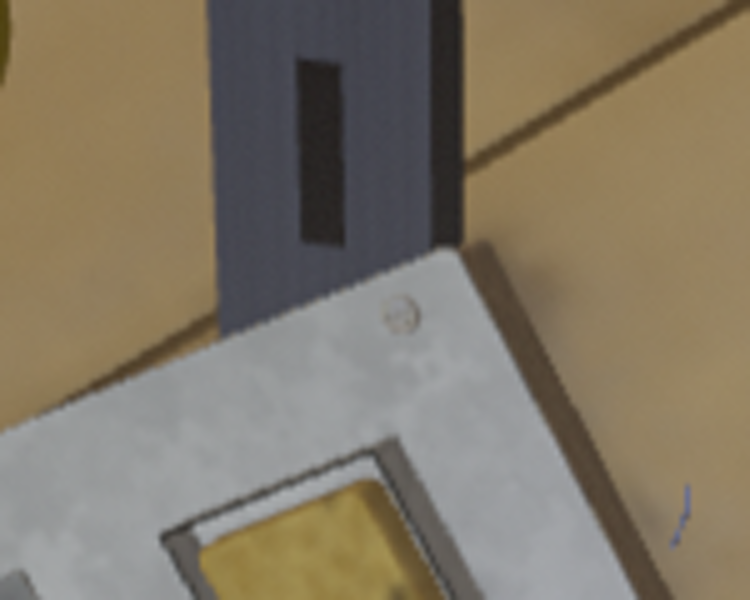

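Emit:
{"method": "step_arm", "body": {"deltas": [[[0,0,0,1,0,0,0],[0,0,0,1,0,0,0],[0,0,0,0,0,0,0],[0,0,0,0,0,0,0]]]}}

```text
clock: 44.58
eef_pos: [743.8, 331.1, 15.9]
tool_rot: [-3.14, -0.001, 3.043]
force: [0.7, 0.2, -2.6]
width: 38.2
```

```bash
python3 barlev.py w45
```

```text
npix 33442 ztool at (0,0),(74,0) 0.02 0.43 slopes deg [ 0.31 -0.01]
world top at hole ~ 15.5
hole px [319.5 117.3] area 2607.5 [670.1  338.53  15.54] tool [7.405e+01 7.000e-02 5.100e-01] bbox (291, 88, 58, 60)
cam [674.2 338.  150.9]
```

Emit:
{"method": "step_arm", "body": {"deltas": [[[0,0,0,2,0,0,0],[0,0,0,2,0,0,0],[0,0,0,0,0,0,0],[0,0,0,0,0,0,0]]]}}

```text
clock: 44.97
eef_pos: [744.0, 331.2, 20.6]
tool_rot: [-3.14, -0.001, 3.043]
force: [-0.0, -0.2, -3.8]
width: 37.9
```

```bash
python3 look.py; python3 barlev.py w46
```

```text
44.97 pos [744.  331.2  20.6] rot [-3.1402e+00 -6.0000e-04  3.0429e+00] q [-0.159  1.216 -0.775  1.056  0.804  1.148  0.581] F [-0.  -0.2 -3.8] w 37.9
npix 33156 ztool at (0,0),(74,0) -0.1 1.74 slopes deg [1.42 0.01]
world top at hole ~ 18.8
hole px [319.3 118.2] area 2565.5 [670.54 338.46  18.76] tool [7.375e+01 6.000e-02 1.790e+00] bbox (289, 89, 59, 59)
cam [674.4 338.  155.5]
```

Emit:
{"method": "step_arm", "body": {"deltas": [[[0,5,-0.5,0,0,0,0],[0,8,-0.8,0,0,0,0],[0,8,-0.8,0,0,0,0],[0,6,-0.6,0,0,0,0],[0,3,-0.3,0,0,0,0],[0,0,0,0,0,0,0],[0,0,0,0,0,0,0]]]}}

```text
clock: 45.6
eef_pos: [773.7, 328.5, 20.3]
tool_rot: [-3.141, -0.001, 3.043]
force: [-0.4, -0.4, -2.3]
width: 37.9
```

```bash
python3 look.py; python3 barlev.py w47
```

```text
45.6 pos [773.7 328.5  20.3] rot [-3.1406e+00 -1.3000e-03  3.0427e+00] q [-0.17   1.254 -0.779  0.935  0.796  1.205  0.651] F [-0.4 -0.4 -2.3] w 37.9
npix 33131 ztool at (0,0),(74,0) 0.07 1.93 slopes deg [1.44 0.02]
world top at hole ~ 18.5
hole px [319.3 118.1] area 2555.5 [700.19 335.8   18.47] tool [73.59 -0.11  2.04] bbox (291, 88, 57, 60)
cam [704.1 335.3 155.3]
```

View pics/w47.png

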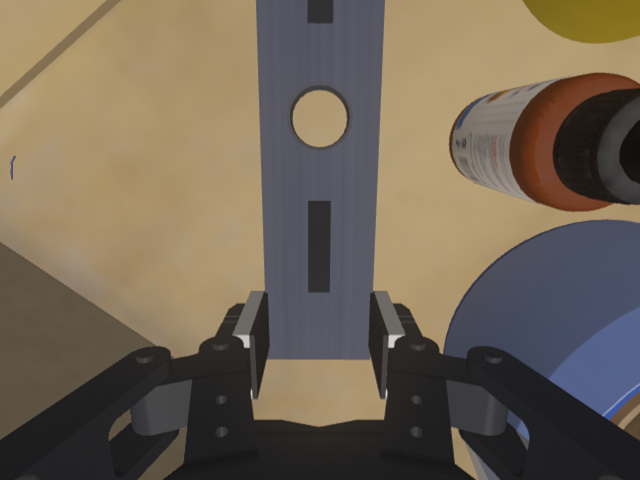

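Emit:
{"method": "step_arm", "body": {"deltas": [[[0,0,0,8,0,0,0],[0,0,0,20,0,0.01,0],[0,0,0,30,0,0.01,0],[0,0,0,35,0,0.005,0],[0,0,0,35,0,0,0],[0,0,0,35,0,0,0],[0,0,0,22,0,0,0],[0,0,0,8,0,0,0],[0,-2,-8,0,0,0,0.006],[0,-3,-14,0,0,0,0.012]]]}}

```text
clock: 46.48
eef_pos: [767.5, 309.3, 213.8]
tool_rot: [-3.14, -0.026, 3.065]
force: [-0.9, 0.2, -3.5]
width: 37.6
```

Emit:
{"method": "step_arm", "body": {"deltas": [[[0,-4,-20,0,0,0,0.014],[0,-4,-20,0,0,0,0.014],[0,-4,-20,0,0,0,0.014],[0,-4,-20,0,0,0,0.014],[0,-4,-20,0,0,0,0.014],[0,-4,-20,0,0,0,0.014],[0,-4,-20,0,0,0,0.014],[0,-4,-20,0,0,0,0.014],[0,-4,-20,0,0,0,0.014],[0,-4,-20,0,0,0,0.014]]]}}

```text
clock: 47.32
eef_pos: [727.9, 105.3, 212.6]
tool_rot: [-3.138, -0.027, -3.081]
force: [0.8, 0.4, -2.6]
width: 38.1
```

Emit:
{"method": "step_arm", "body": {"deltas": [[[0,-4,-20,0,0,0,0.014],[0,-4,-20,0,0,0,0.014],[0,-4,-18,0,0,0,0.014],[0,-4,-13,0,0,0,0.011],[0,-2.5,-9,0,0,0,0],[0,0,0,0,0,0,0],[0,0,0,0,0,0,0],[0,0,0,0,0,0,0]]]}}

```text
clock: 47.98
eef_pos: [710.4, 28.4, 213.7]
tool_rot: [-3.14, -0.025, -3.028]
force: [-0.1, 0.1, -2.3]
width: 37.6
```

```bash
python3 look.py; python3 barlev.py w48 168
```

```text
47.98 pos [710.4  28.4 213.7] rot [-3.1399 -0.0252 -3.0278] q [ 0.351  0.914 -0.934  1.303  0.718  1.297  1.092] F [-0.1  0.1 -2.3] w 37.6
npix 32895 ztool at (0,0),(74,0) -0.03 1.82 slopes deg [1.43 0.01]
world top at hole ~ 211.9
hole px [319.5 118.5] area 2506.0 [636.98  20.29 211.93] tool [73.84  0.15  3.68] bbox (291, 89, 57, 59)
rod n 952 [637.35  17.64 165.84] mid [637.34  17.61 165.52]
cam [644.1  21.1 350.3]
```

View pics/w48.png

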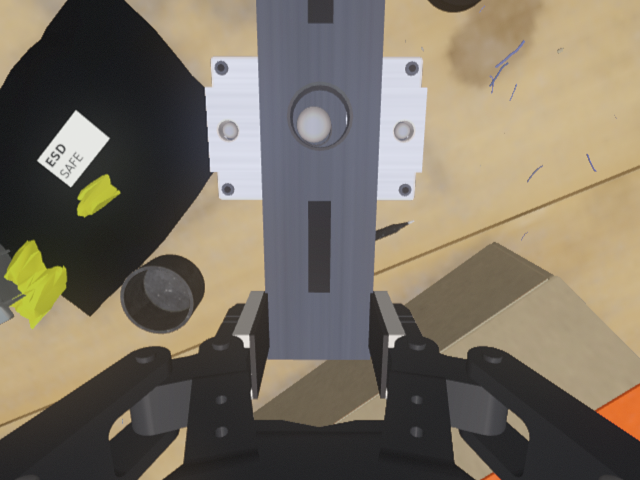

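Emit:
{"method": "step_arm", "body": {"deltas": [[[0,0.2,-2.4,0,0,0,0],[0,0,0,-10,0,0,0],[0,0,0,-9,0,0,0],[0,0,0,-4,0,0,0],[0,0,0,0,0,0,0],[0,0,0,0,0,0,0],[0,0,0,0,0,0,0]]]}}

```text
clock: 48.62
eef_pos: [710.8, 24.2, 190.7]
tool_rot: [-3.139, -0.025, -3.029]
force: [-0.2, 0.2, -2.4]
width: 37.7
```

```bash
python3 look.py; python3 barlev.py w49 168
```

```text
48.62 pos [710.8  24.2 190.7] rot [-3.1385 -0.0253 -3.0295] q [ 0.354  0.936 -0.923  1.325  0.737  1.261  1.082] F [-0.2  0.2 -2.4] w 37.7
npix 32864 ztool at (0,0),(74,0) 0.19 2.0 slopes deg [ 1.4  -0.01]
world top at hole ~ 188.9
hole px [319.4 118.6] area 2511.0 [637.39  16.22 188.9 ] tool [73.87  0.3   3.85] bbox (292, 89, 56, 61)
rod n 1245 [637.35  17.51 165.82] mid [637.3   17.64 165.44]
cam [644.5  17.2 327.3]
```

Emit:
{"method": "step_arm", "body": {"deltas": [[[0,0,1.2,0,0,0,0],[0,0,0,-2,0,0,0],[0,0,0,0,0,0,0],[0,0,0,0,0,0,0],[0,0,0,0,0,0,0]]]}}

```text
clock: 49.08
eef_pos: [710.7, 25.2, 188.6]
tool_rot: [-3.138, -0.026, -3.029]
force: [0.9, -0.5, -3.1]
width: 37.9
```

```bash
python3 look.py; python3 barlev.py w50 168
```

```text
49.08 pos [710.7  25.2 188.6] rot [-3.1381 -0.0256 -3.0295] q [ 0.352  0.937 -0.921  1.327  0.738  1.258  1.079] F [ 0.9 -0.5 -3.1] w 37.9
npix 32888 ztool at (0,0),(74,0) -0.0 1.84 slopes deg [ 1.43 -0.02]
world top at hole ~ 186.8
hole px [319.4 118.5] area 2505.0 [637.25  17.19 186.84] tool [73.82  0.32  3.72] bbox (292, 90, 57, 58)
rod n 1269 [637.35  17.54 165.85] mid [637.3   17.54 165.58]
cam [644.4  18.2 325.3]
```

Centred within 0.4 mm; descending.

Emit:
{"method": "step_arm", "body": {"deltas": [[[0,0,0.3,-5,0,0,0],[0,0,0,-8,0,0,0],[0,0,0,-8,0,0,0],[0,0,0,-8,0,0,0],[0,0,0,-5,0,0,0],[0,0,0,-3,0,0,0],[0,0,0,0,0,0,0],[0,0,0,0,0,0,0]]]}}

```text
clock: 49.8
eef_pos: [710.7, 25.6, 151.5]
tool_rot: [-3.138, -0.026, -3.029]
force: [-0.1, -0.9, -3.2]
width: 38.1
```

```bash
python3 look.py; python3 barlev.py w51 168
```

```text
49.8 pos [710.7  25.6 151.5] rot [-3.1384 -0.0257 -3.0295] q [ 0.348  0.974 -0.902  1.358  0.769  1.201  1.055] F [-0.1 -0.9 -3.2] w 38.1
npix 32969 ztool at (0,0),(74,0) 0.37 2.17 slopes deg [ 1.39 -0.03]
world top at hole ~ 149.7
hole px [319.5 118.4] area 2500.5 [637.23  17.62 149.7 ] tool [74.04  0.25  4.02] bbox (292, 89, 56, 59)
rod n 2145 [637.37  17.58 165.89] mid [637.14  17.5  165.52]
cam [644.5  18.6 288.1]
```

Emit:
{"method": "step_arm", "body": {"deltas": [[[0,0,0,-5,0,0,0],[0,0,0,-8,0,0,0],[0,0,0,-10,0,0,0],[0,0,0,-10,0,0,0],[0,0,0,-8,0,0,0],[0,0,0,-5,0,0,0],[0,0,0,-3,0,0,0],[0,0,0,-2,0,0,0],[0,0,0,0,0,0,0],[0,0,0,0,0,0,0]]]}}

```text
clock: 50.68
eef_pos: [710.9, 25.7, 100.9]
tool_rot: [-3.138, -0.025, -3.029]
force: [-0.7, -0.8, -2.8]
width: 37.9
```

```bash
python3 look.py; python3 barlev.py w52
```

```text
50.68 pos [710.9  25.7 100.9] rot [-3.1383 -0.025  -3.0295] q [ 0.34   1.028 -0.872  1.391  0.813  1.128  1.024] F [-0.7 -0.8 -2.8] w 37.9
npix 29213 ztool at (0,0),(74,0) 0.15 1.97 slopes deg [ 1.41 -0.03]
world top at hole ~ 99.1
hole px [318.5  97.7] area 6488.5 [630.96  16.64  99.14] tool [ 8.048e+01 -1.000e-02  3.960e+00] bbox (272, 50, 91, 98)
cam [644.6  18.6 237.5]
```

View pics/w52.png

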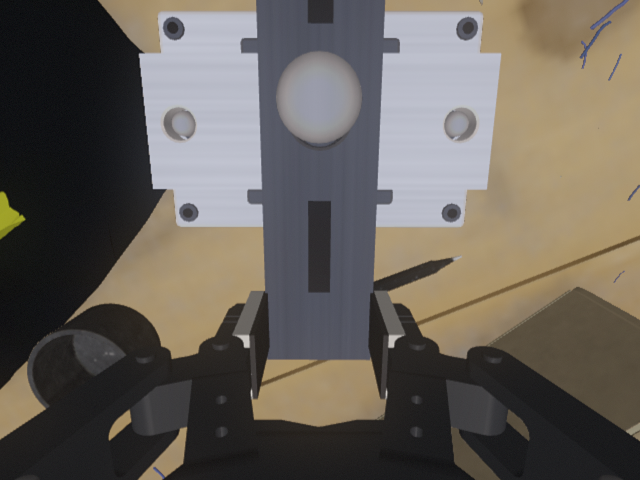

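Emit:
{"method": "step_arm", "body": {"deltas": [[[0,0,0,-2.5,0,0,0],[0,0,0,-1.5,0,0,0],[0,0,0,0,0,0,0],[0,0,0,0,0,0,0]]]}}

```text
clock: 51.07
eef_pos: [710.6, 25.4, 96.5]
tool_rot: [-3.138, -0.026, -3.029]
force: [0.1, -0.1, -2.2]
width: 37.8
```

Emit:
{"method": "step_arm", "body": {"deltas": [[[0,0,0,-0.6,0,0,0],[0,0,0,0,0,0,0],[0,0,0,0,0,0,0]]]}}

```text
clock: 51.32
eef_pos: [710.7, 25.5, 96.0]
tool_rot: [-3.138, -0.026, -3.03]
force: [-0.1, 0.1, -3.1]
width: 38.1
```

Emit:
{"method": "step_arm", "body": {"deltas": [[[0,0,0,-0.5,0,0,0],[0,0,0,0,0,0,0],[0,0,0,0,0,0,0]]]}}

```text
clock: 51.57
eef_pos: [710.7, 25.5, 95.5]
tool_rot: [-3.138, -0.026, -3.029]
force: [0.4, -0.1, -3.3]
width: 38.1
```

```bash
python3 look.py; python3 barlev.py w53; python3 - <<'E'
from h import *
im,d,c=load("w53"); P=cloud("wrist",d,c)
print('platen top',np.median(P[70:90,180:240,2]),np.median(P[70:90,400:460,2]),'bar',[np.median(P[v:v+8,280:300,2]).round(1) for v in (170,200,240,280)])
E
```

```text
51.57 pos [710.7  25.5  95.5] rot [-3.1381 -0.0256 -3.0295] q [ 0.339  1.034 -0.869  1.394  0.817  1.121  1.021] F [ 0.4 -0.1 -3.3] w 38.1
npix 28241 ztool at (0,0),(74,0) -0.04 1.81 slopes deg [ 1.43 -0.01]
world top at hole ~ 93.7
hole px [319.2  95.1] area 7465.5 [629.89  16.61  93.69] tool [81.22  0.19  3.88] bbox (272, 44, 95, 104)
cam [644.4  18.5 232.1]
platen top 48.35395924089065 48.29685657519383 bar [np.float64(95.6), np.float64(95.5), np.float64(95.5), np.float64(95.6)]
```

Emit:
{"method": "step_arm", "body": {"deltas": [[[0,0,0,-0.6,0,0,0],[0,0,0,-0.6,0,0,0],[0,0,0,0,0,0,0],[0,0,0,0,0,0,0]]]}}

```text
clock: 51.95
eef_pos: [710.6, 25.5, 94.2]
tool_rot: [-3.138, -0.026, -3.029]
force: [-0.1, 0.0, -1.9]
width: 38.1
```

Emit:
{"method": "step_arm", "body": {"deltas": [[[0,0,0,-0.5,0,0,0],[0,0,0,0,0,0,0],[0,0,0,0,0,0,0]]]}}

```text
clock: 52.2
eef_pos: [710.7, 25.5, 93.8]
tool_rot: [-3.138, -0.026, -3.03]
force: [-1.2, 1.1, -3.5]
width: 38.4
```

Emit:
{"method": "step_arm", "body": {"deltas": [[[0,0,0,-0.5,0,0,0],[0,0,0,0,0,0,0],[0,0,0,0,0,0,0]]]}}

```text
clock: 52.45
eef_pos: [710.8, 25.5, 93.4]
tool_rot: [-3.138, -0.025, -3.03]
force: [-0.5, 0.5, -2.3]
width: 37.9
```

Emit:
{"method": "step_arm", "body": {"deltas": [[[0,0,0,-0.4,0,0,0],[0,0,0,0,0,0,0],[0,0,0,0,0,0,0]]]}}

```text
clock: 52.7
eef_pos: [710.9, 25.5, 93.2]
tool_rot: [-3.138, -0.025, -3.03]
force: [0.2, -0.2, -1.0]
width: 37.9
```

Emit:
{"method": "step_arm", "body": {"deltas": [[[0,0,0,-0.4,0,0,0],[0,0,0,0,0,0,0],[0,0,0,0,0,0,0]]]}}

```text
clock: 52.95
eef_pos: [711.1, 25.6, 92.9]
tool_rot: [-3.138, -0.025, -3.03]
force: [0.2, -0.8, 1.6]
width: 38.1
```

```bash
python3 look.py; python3 barlev.py w54; python3 - <<'E'
from h import *
im,d,c=load("w54"); P=cloud("wrist",d,c)
print('bar',[np.median(P[v:v+8,280:300,2]).round(1) for v in (10,170,200,240,280)])
E
```

```text
52.95 pos [711.1  25.6  92.9] rot [-3.1383 -0.0246 -3.0296] q [ 0.338  1.037 -0.867  1.395  0.82   1.116  1.02 ] F [ 0.2 -0.8  1.6] w 38.1
npix 27772 ztool at (0,0),(74,0) -0.08 1.32 slopes deg [ 1.09 -0.06]
world top at hole ~ 91.6
hole px [318.9  94.3] area 8012.0 [630.1   16.62  91.61] tool [81.42  0.14  3.32] bbox (270, 42, 99, 106)
cam [644.7  18.6 229.5]
bar [np.float64(93.6), np.float64(93.3), np.float64(93.3), np.float64(93.3), np.float64(93.2)]
```

Bar 3 is resting on the stack. Release and lift.

Emit:
{"method": "step_arm", "body": {"deltas": [[[0.45,0,0,0,0,0,0],[0.5,0,0,0,0,0,0],[0.6,0,0,0,0,0,0],[0.6,0,0,0,0,0,0],[0.6,0,0,8,0,0,0],[0.6,0,0,25,0,0,0],[0.6,0,0,40,0,0,0],[0.6,0,0,40,0,0,0],[0.6,0,0,30,0,0,0],[0.6,0,0,10,0,-0.025,0]]]}}

```text
clock: 53.83
eef_pos: [713.3, 27.1, 252.0]
tool_rot: [-3.137, 0.008, -3.03]
force: [-0.6, 0.2, 1.1]
width: 51.1
```

```bash
python3 look.py wrist w55; python3 - <<'E'
from h import *
im,d,c=load("w55"); P=cloud("wrist",d,c)
print('bar',[np.median(P[v:v+8,300:307,2]).round(1) for v in range(5,260,25)])
print('bar',[np.median(P[v:v+8,330:337,2]).round(1) for v in range(5,260,25)])
E
```

```text
53.83 pos [713.3  27.1 252. ] rot [-3.1371  0.0084 -3.0304] q [ 0.362  0.868 -0.953  1.288  0.705  1.318  1.102] F [-0.6  0.2  1.1] w 51.1
bar [np.float64(93.3), np.float64(93.1), np.float64(93.3), np.float64(93.3), np.float64(93.7), np.float64(93.4), np.float64(93.4), np.float64(93.4), np.float64(93.3), np.float64(93.3), np.float64(-0.0)]
bar [np.float64(93.4), np.float64(93.5), np.float64(93.2), np.float64(93.4), np.float64(93.5), np.float64(93.6), np.float64(93.2), np.float64(93.3), np.float64(93.2), np.float64(93.5), np.float64(0.0)]
```

View pics/w55.png

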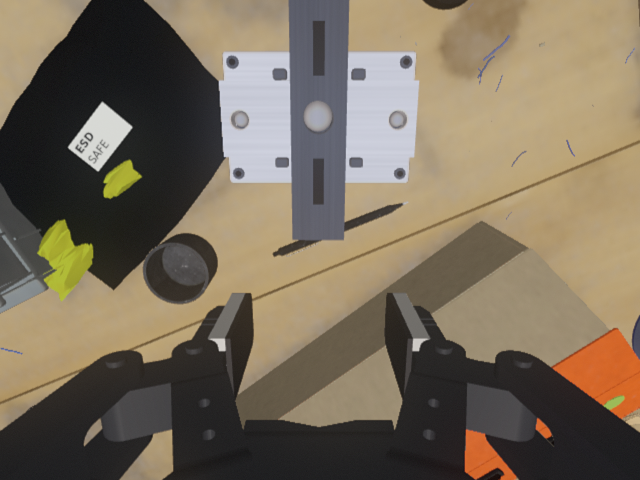

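Emit:
{"method": "step_arm", "body": {"deltas": [[[0.3,-8,-11,0,0.003,0.008,0],[0,-15.3,-21.7,0,0,0,-0.105],[0,-15.3,-21.7,0,0,0,-0.105],[0,-15.3,-21.7,0,0,0,-0.105],[0,-15.3,-21.7,0,0,0,-0.105],[0,-15.3,-21.7,0,0,0,-0.105],[0,-15.3,-21.7,0,0,0,-0.105],[0,-15.3,-21.7,0,0,0,-0.105],[0,-15.3,-21.7,0,0,0,-0.105],[0,-15.3,-21.7,0,0,0,-0.105]]]}}

```text
clock: 54.72
eef_pos: [561.7, -183.1, 243.2]
tool_rot: [-3.136, -0.012, 2.302]
force: [0.0, 0.6, 0.2]
width: 0.3
```

Emit:
{"method": "step_arm", "body": {"deltas": [[[0,-15.3,-21.7,0,0,0,-0.105],[0,-15.3,-21.7,-10,0,0,-0.105],[0,-15.3,-21.7,-20,0,0,-0.105],[0,-15.3,-21.7,-20,0,0,-0.105],[0,-15.3,-21.7,-20,0,0,-0.105],[0,-12,-18,-20,0,0,-0.105],[0,-9.5,-14.2,-10,0,0,-0.105],[0,0,0,0,0,0,0],[0,0,0,0,0,0,0]]]}}

```text
clock: 55.47
eef_pos: [464.0, -322.1, 143.4]
tool_rot: [-3.134, -0.011, 1.572]
force: [0.5, 0.1, 1.0]
width: -0.2
```

```bash
python3 look.py wrist w56
```

```text
55.47 pos [ 464.  -322.1  143.4] rot [-3.1344 -0.0107  1.5721] q [ 0.901  0.689 -0.538  1.829  0.479  0.768  0.11 ] F [0.5 0.1 1. ] w -0.2
```

View pics/w56.png

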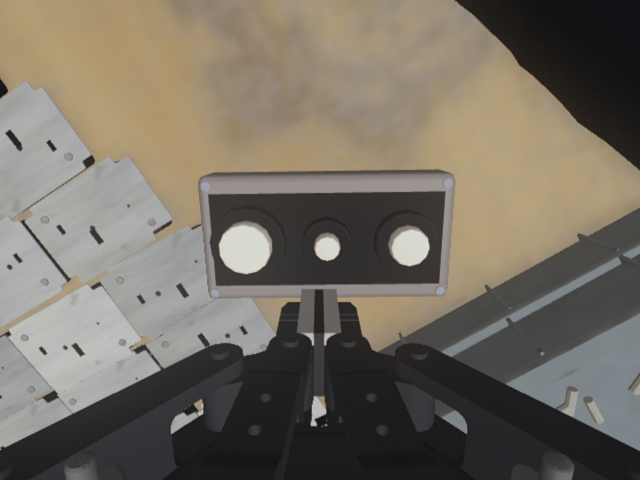

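```bash
cat > keys.py <<'E'
import sys
from h import *
im,d,c=grab("wrist",sys.argv[1]); P=cloud("wrist",d,c)
hsv=cv2.cvtColor(im,cv2.COLOR_RGB2HSV); m=((hsv[:,:,2]>200)&(hsv[:,:,1]<60)&(P[:,:,2]>35)&(P[:,:,2]<70)).astype(np.uint8)
n,l,st,ce=cv2.connectedComponentsWithStats(m)
for k in range(1,n):
    if st[k][4]<100: continue
    w=P[l==k]; zt=np.percentile(w[:,2],80); q=w[abs(w[:,2]-zt)<1.5]
    mid=(q.max(0)+q.min(0))/2
    print(ce[k].round(1),st[k][2:5],'z',zt.round(1),'top mean',q.mean(0).round(1),'mid',mid.round(1),'ext',(q.max(0)-q.min(0)).round(1),'tool',totool(mid).round(1))
E
python3 keys.py w57
```

```text
[240.7 250.2] [  50   48 1812] z 52.8 top mean [ 417.4 -321.4   52.4] mid [ 417.2 -321.7   52.8] ext [29.7 29.7  3. ] tool [ -1.9 -49.7  92.6]
[405.9 248.9] [ 37  35 977] z 52.8 top mean [ 516.9 -320.    52.4] mid [ 516.9 -320.2   52.7] ext [21.4 21.7  2.8] tool [-1.  50.  92.4]
[323.2 249.8] [ 23  22 395] z 52.8 top mean [ 467.2 -320.8   52.3] mid [ 467.1 -320.7   52.7] ext [13.3 13.6  2.8] tool [-1.2  0.2 92.5]
```

Emit:
{"method": "step_arm", "body": {"deltas": [[[0,0,0,-20,-0.01,-0.007,0],[0,0,0,-30,0,0,0],[0,0,0,-15,0,0,0],[0,0,0,-5,0,0,0],[0,0,0,0,0,0,0],[0,0,0,0,0,0,0],[0,0,0,0,0,0,0],[0,0,0,0,0,0,0]]]}}

```text
clock: 56.23
eef_pos: [467.9, -321.8, 76.8]
tool_rot: [3.135, 0.003, 1.574]
force: [0.5, 0.0, 0.1]
width: -0.0
```

```bash
python3 look.py; python3 keys.py w58
```

```text
56.23 pos [ 467.9 -321.8   76.8] rot [3.1349e+00 2.8000e-03 1.5740e+00] q [ 0.844  0.777 -0.459  1.878  0.569  0.612  0.028] F [0.5 0.  0.1] w -0.0
[205.  291.7] [  69   64 3417] z 52.8 top mean [ 417.4 -321.2   52.3] mid [ 417.4 -321.5   52.8] ext [29.8 29.8  2.9] tool [  0.5 -50.5  23.6]
[433.  288.9] [  51   47 1808] z 52.7 top mean [ 516.9 -319.7   52.3] mid [ 516.9 -320.1   52.7] ext [22.2 22.   2.8] tool [ 1.6 49.  24.3]
[319.3 283.2] [ 31  13 304] z 52.5 top mean [ 467.3 -317.1   52.1] mid [ 467.1 -316.7   52.5] ext [13.1  6.   2.9] tool [ 5.2 -0.7 24.2]
```

View pics/w58.png

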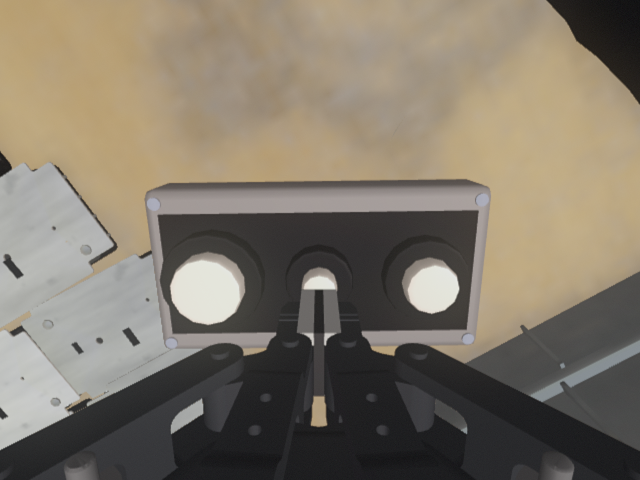

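```bash
python3 - <<'E'
from h import *
im,d,c=load("w58"); P=cloud("wrist",d,c)
for uv in [(319,252),(300,262),(319,262),(319,270),(345,262),(370,240),(220,240),(437,245)]: print(uv,P[uv[1],uv[0]].round(1))
E
```

```text
(319, 252) [ 467.2 -306.    42.1]
(300, 262) [ 458.6 -310.7   42.4]
(319, 262) [ 467.2 -311.    41.6]
(319, 270) [ 467.2 -313.2   46. ]
(345, 262) [ 479.  -310.7   42.3]
(370, 240) [ 491.6 -303.6   30.6]
(220, 240) [ 423.2 -300.2   43.1]
(437, 245) [ 520.  -302.5   42.7]
```

Emit:
{"method": "step_arm", "body": {"deltas": [[[0,-0.6,0.9,-8,0.005,-0.003,0],[0,0,0,-5,0,0,0],[0,0,0,0,0,0,0],[0,0,0,0,0,0,0]]]}}

```text
clock: 56.62
eef_pos: [465.9, -320.5, 61.9]
tool_rot: [3.135, -0.004, 1.574]
force: [0.2, 0.4, -0.5]
width: 0.0
```

Emit:
{"method": "step_arm", "body": {"deltas": [[[0,0,0,-2,0,0,0],[0,0,0,-2,0,0,0],[0,0,0,-2,0,0,0],[0,0,0,0,0,0,0],[0,0,0,0,0,0,0]]]}}

```text
clock: 57.03
eef_pos: [466.6, -320.7, 56.7]
tool_rot: [3.134, -0.003, 1.574]
force: [0.2, -0.3, 2.6]
width: 0.1
```

Emit:
{"method": "step_arm", "body": {"deltas": [[[0,0,0,-1,0,0,0],[0,0,0,-1,0,0,0],[0,0,0,0,0,0,0],[0,0,0,0,0,0,0]]]}}

```text
clock: 57.37
eef_pos: [466.6, -320.7, 54.7]
tool_rot: [3.134, -0.003, 1.574]
force: [0.8, -0.0, 3.6]
width: -0.2
```

Emit:
{"method": "step_arm", "body": {"deltas": [[[0,0,0,-0.7,0,0,0],[0,0,0,0,0,0,0],[0,0,0,0,0,0,0]]]}}

```text
clock: 57.62
eef_pos: [466.6, -320.7, 54.1]
tool_rot: [3.134, -0.003, 1.574]
force: [-0.9, 1.7, 5.3]
width: 0.1
```

Emit:
{"method": "step_arm", "body": {"deltas": [[[0,0,0,-0.6,0,0,0],[0,0,0,0,0,0,0],[0,0,0,0,0,0,0]]]}}

```text
clock: 57.87
eef_pos: [466.6, -320.7, 54.0]
tool_rot: [3.134, -0.003, 1.574]
force: [-0.1, 0.6, 9.8]
width: 0.1
```

```bash
python3 look.py wrist w59
```

```text
57.87 pos [ 466.6 -320.7   54. ] rot [ 3.1335e+00 -2.6000e-03  1.5737e+00] q [ 0.832  0.81  -0.435  1.89   0.592  0.566  0.01 ] F [-0.1  0.6  9.8] w 0.1
```

Emit:
{"method": "step_arm", "body": {"deltas": [[[0,0,0,6,0,0,0],[0,0,0,15,0,0,0],[0,12,0.2,2,0,0,0],[0,20,0.3,0,0,0,0],[0,12,0.2,0,0,0,0],[0,6,0,0,0,0,0],[0,0,0,0,0,0,0],[0,0,0,0,0,0,0],[0,0,0,0,0,0,0]]]}}

```text
clock: 58.67
eef_pos: [514.8, -320.0, 75.7]
tool_rot: [3.136, -0.004, 1.573]
force: [0.3, -0.0, 0.1]
width: 0.2
```

```bash
python3 look.py; python3 keys.py w60
```

```text
58.67 pos [ 514.8 -320.    75.7] rot [ 3.1362 -0.0036  1.5732] q [ 0.801  0.82  -0.473  1.765  0.545  0.686  0.03 ] F [ 0.3 -0.   0.1] w 0.2
[ 97.  296.8] [  71   64 3448] z 52.7 top mean [ 417.7 -321.2   52.3] mid [ 417.5 -321.5   52.7] ext [29.9 30.1  3. ] tool [ -1.2 -97.6  22.6]
[330.5 284.1] [ 50  32 842] z 52.7 top mean [ 518.8 -315.3   52.2] mid [ 517.7 -316.1   52.6] ext [21.3 14.7  2.8] tool [ 3.9  2.6 23.3]
[211.8 295.7] [ 33  31 772] z 52.6 top mean [ 467.3 -320.6   52.2] mid [ 467.3 -320.8   52.5] ext [14.2 13.8  2.7] tool [ -0.7 -47.8  23.1]
```

View pics/w60.png

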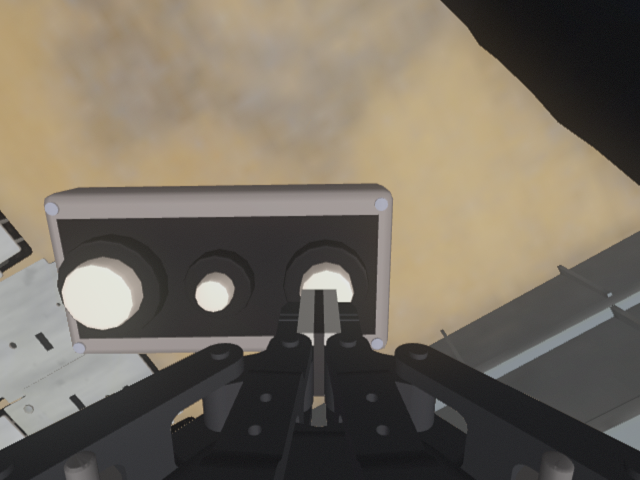

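Small key sprang back. Now the medium key, about 2 mm to +x.

Emit:
{"method": "step_arm", "body": {"deltas": [[[0,2,0,-8,0,0,0],[0,0,0,-5,0,0,0],[0,0,0,0,0,0,0],[0,0,0,-3,0,0,0],[0,0,0,-2,0,0,0],[0,0,0,-1.5,0,0,0],[0,0,0,-1.2,0,0,0],[0,0,0,0,0,0,0],[0,0,0,0,0,0,0]]]}}

```text
clock: 59.47
eef_pos: [518.1, -319.9, 55.7]
tool_rot: [3.134, -0.003, 1.574]
force: [-0.7, 0.8, 2.7]
width: 0.2
```

Emit:
{"method": "step_arm", "body": {"deltas": [[[0,0,0,-0.7,0,0,0],[0,0,0,0,0,0,0],[0,0,0,0,0,0,0]]]}}

```text
clock: 59.72
eef_pos: [518.2, -319.9, 54.9]
tool_rot: [3.134, -0.003, 1.574]
force: [-3.0, 0.4, 2.5]
width: -0.2
```

Emit:
{"method": "step_arm", "body": {"deltas": [[[0,0,0,-0.7,0,0,0],[0,0,0,0,0,0,0],[0,0,0,0,0,0,0]]]}}

```text
clock: 59.97
eef_pos: [518.2, -319.9, 54.1]
tool_rot: [3.134, -0.003, 1.574]
force: [-2.2, 0.6, 3.9]
width: -0.0
```

Emit:
{"method": "step_arm", "body": {"deltas": [[[0,0,0,-0.6,0,0,0],[0,0,0,0,0,0,0],[0,0,0,0,0,0,0]]]}}

```text
clock: 60.22
eef_pos: [518.2, -319.9, 54.1]
tool_rot: [3.134, -0.003, 1.574]
force: [-4.2, 0.9, 8.7]
width: 0.3
```

Emit:
{"method": "step_arm", "body": {"deltas": [[[0,0,0,-0.4,0,0,0],[0,0,0,0,0,0,0],[0,0,0,0,0,0,0]]]}}

```text
clock: 60.47
eef_pos: [518.2, -319.9, 54.0]
tool_rot: [3.134, -0.003, 1.574]
force: [-5.4, 0.2, 11.1]
width: -0.1
```

Emit:
{"method": "step_arm", "body": {"deltas": [[[0,0,0,8,0,0,0],[0,0,0,18,0,0,0],[0,-15,0,4,0,0,0],[0,-25,-0.5,0,0,0,0],[0,-25,-0.5,0,0,0,0],[0,-20,-0.5,0,0,0,0],[0,-15,0,0,0,0,0],[0,0,0,0,0,0,0],[0,0,0,0,0,0,0],[0,0,0,0,0,0,0]]]}}

```text
clock: 61.3
eef_pos: [420.4, -321.5, 83.4]
tool_rot: [3.131, -0.003, 1.574]
force: [-0.4, -0.3, 0.0]
width: -0.1
```

```bash
python3 look.py; python3 keys.py w61
```

```text
61.3 pos [ 420.4 -321.5   83.4] rot [ 3.1310e+00 -2.9000e-03  1.5742e+00] q [ 0.908  0.73  -0.462  1.981  0.582  0.555  0.049] F [-0.4 -0.3  0. ] w -0.1
[311.9 278.2] [  66   46 2015] z 52.8 top mean [ 416.6 -317.    52.3] mid [ 417.3 -317.8   52.7] ext [29.5 21.9  2.8] tool [ 3.5 -3.6 30.7]
[532.1 283.9] [  49   45 1661] z 52.8 top mean [ 516.7 -319.7   52.3] mid [ 516.9 -320.    52.8] ext [22.6 21.7  3. ] tool [ 0.9 96.1 31.6]
[422.8 285.9] [ 31  29 690] z 52.7 top mean [ 467.  -320.8   52.3] mid [ 467.1 -320.8   52.6] ext [13.8 14.   2.8] tool [ 0.3 46.2 31.2]
```

Emit:
{"method": "step_arm", "body": {"deltas": [[[0,-2.4,0,-10,0,0,0],[0,0,0,-10,0,0,0],[0,0,0,0,0,0,0],[0,0,0,-3,0,0,0],[0,0,0,-2,0,0,0],[0,0,0,-2,0,0,0],[0,0,0,0,0,0,0],[0,0,0,0,0,0,0]]]}}

```text
clock: 62.02
eef_pos: [416.6, -321.1, 56.4]
tool_rot: [3.133, -0.003, 1.574]
force: [-0.1, 2.0, 2.4]
width: 0.2
```

Emit:
{"method": "step_arm", "body": {"deltas": [[[0,0,0,-1,0,0,0],[0,0,0,0,0,0,0],[0,0,0,0,0,0,0]]]}}

```text
clock: 62.27
eef_pos: [416.5, -321.1, 55.3]
tool_rot: [3.133, -0.003, 1.574]
force: [0.7, 2.7, 2.1]
width: -0.1
```

Emit:
{"method": "step_arm", "body": {"deltas": [[[0,0,0,-1,0,0,0],[0,0,0,0,0,0,0],[0,0,0,0,0,0,0]]]}}

```text
clock: 62.52
eef_pos: [416.5, -321.2, 54.2]
tool_rot: [3.133, -0.003, 1.574]
force: [1.9, 3.4, 3.6]
width: 0.2
```

Emit:
{"method": "step_arm", "body": {"deltas": [[[0,0,0,-0.7,0,0,0],[0,0,0,0,0,0,0],[0,0,0,0,0,0,0]]]}}

```text
clock: 62.77
eef_pos: [416.5, -321.3, 54.0]
tool_rot: [3.133, -0.003, 1.574]
force: [0.8, 3.7, 8.6]
width: 0.3
```

Emit:
{"method": "step_arm", "body": {"deltas": [[[0,0,0,-0.4,0,0,0],[0,0,0,0,0,0,0],[0,0,0,0,0,0,0]]]}}

```text
clock: 63.02
eef_pos: [416.5, -321.2, 53.9]
tool_rot: [3.133, -0.003, 1.574]
force: [0.3, 3.7, 12.3]
width: -0.0
```

Bottomed. Retract and do the final checks.

Emit:
{"method": "step_arm", "body": {"deltas": [[[0,0,0,8,0,0,0],[0,0,0,25,0,0,0],[0,0,0,40,0,0,0],[0,0,0,40,0,0,0],[0,0,-10,40,0,0,0],[0,-10,-30,10,0,0,0],[0,-10,-30,0,0,0,0],[0,0,0,0,0,0,0],[0,0,0,0,0,0,0],[0,0,0,0,0,0,0]]]}}

```text
clock: 63.85
eef_pos: [394.8, -391.4, 215.5]
tool_rot: [3.136, -0.004, 1.572]
force: [-0.3, 0.9, -0.5]
width: -0.3
```

```bash
python3 look.py scene s2; python3 - <<'E'
from h import *
im,d,c=grab('top','top4'); P=cloud('top',d,c)
cv2.imwrite("pics/top4c.png",cv2.resize(im[170:350,190:490,::-1],(800,480),interpolation=cv2.INTER_CUBIC))
Z=P[:,:,2]; m=(Z>85)&(Z<105)&(abs(P[:,:,0]-637)<120)&(abs(P[:,:,1]-18)<60); w=P[m]
A=np.c_[w[:,:2]-[637,18],np.ones(len(w))]; k=np.linalg.lstsq(A,w[:,2],rcond=None)[0]; print('bar top n',len(w),'z',k[2].round(1),'slope deg',np.degrees(k[:2]).round(2))
r=cv2.minAreaRect(w[:,:2].astype(np.float32)); print(r)
# bystanders compare with top1
im1,d1,c1=load('top1')
for n,(u0,u1,v0,v1) in dict(bottle=(196,214,202,220),mug=(172,208,218,248),pot=(366,392,176,202),tape=(294,318,264,288)).items():
    print(n,np.abs(im[v0:v1,u0:u1].astype(int)-im1[v0:v1,u0:u1]).mean().round(2))
E
```

```text
63.85 pos [ 394.8 -391.4  215.5] rot [ 3.1357 -0.0043  1.5723] q [ 1.136  0.585 -0.618  1.8    0.416  0.888  0.331] F [-0.3  0.9 -0.5] w -0.3
bar top n 900 z 92.0 slope deg [-0.04 -0.27]
((639.5548095703125, 16.345352172851562), (180.84056091308594, 40.349151611328125), 6.156059741973877)
bottle 0.74
mug 0.75
pot 0.65
tape 13.0
```

View pics/top4c.png

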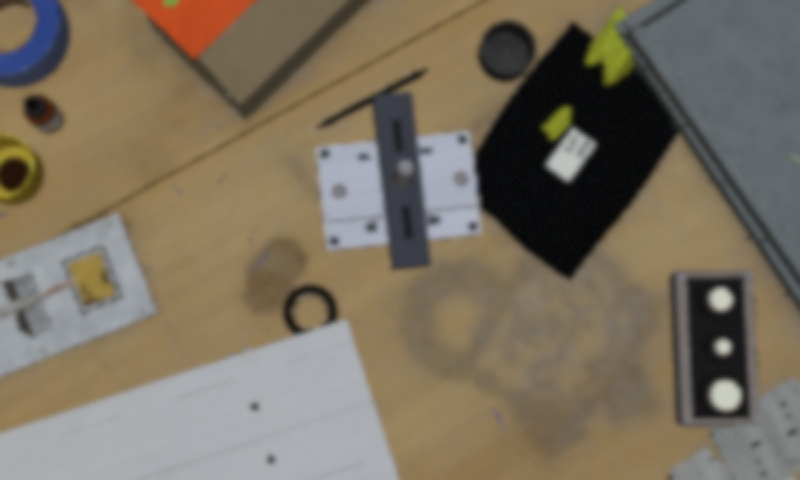

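View pics/s2.png

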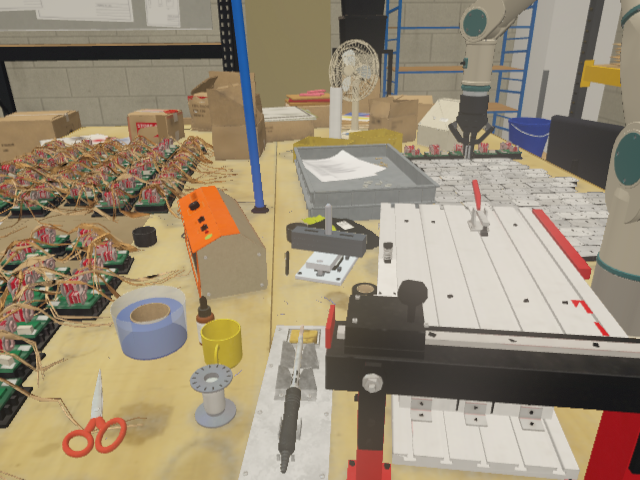

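```bash
python3 - <<'E'
from h import *
for n in ("top1","top2","top3","top4"):
    im,d,c=load(n); g=im[258:294,288:324].astype(int).sum(2)
    m=(g<150).astype(np.uint8); k,l,st,ce=cv2.connectedComponentsWithStats(m); i=1+np.argmax(st[1:,4]); p=ce[i]+[288,258]
    print(n,p.round(2),st[i],ray(p,19,c).round(1), im[270:275,300:312].mean().round(0))
E
```

```text
top1 [304.57 282.56] [ 9 19 18 17 72] [517.1 116.   19. ] 110.0
top2 [304.61 283.55] [ 9 20 19 16 76] [514.2 115.9  19. ] 107.0
top3 [304.68 283.48] [ 9 20 19 16 75] [514.4 115.7  19. ] 108.0
top4 [304.76 283.35] [ 9 20 19 16 74] [514.8 115.5  19. ] 111.0
```

```bash
python3 - <<'E'
from h import *
for n in ("w1","w4","w7","w10","w11","w18","w23","w30","w40"):
    im,d,c=load(n); P=cloud("wrist",d,c)
    u0,v0=proj([536,113,19],c); 
    g=im.astype(int).sum(2)
    m=((g<200)&(P[:,:,2]>12)&(P[:,:,2]<25)&(np.hypot(P[:,:,0]-536,P[:,:,1]-113)<50))
    w=P[m]
    if len(w)<100: print(n,len(w)); continue
    # circle fit on outer edge points
    h=cv2.minEnclosingCircle(w[:,:2].astype(np.float32)); lo=np.percentile(w[:,:2],1,axis=0); hi=np.percentile(w[:,:2],99,axis=0)
    print(n,len(w),np.round(h[0],1),round(h[1],1),'mid',((lo+hi)/2).round(1),(hi-lo).round(1),'mean',w.mean(0).round(1))
E
```

```text
w1 730 [535.   91.5] 44.9 mid [512.5  95.3] [41.6 23.8] mean [513.1  93.2  18.3]
w4 4029 [534.4 109.3] 49.8 mid [511.1 109. ] [47.4 49. ] mean [516.9 107.2  18.1]
w7 2308 [535.2 111.7] 49.9 mid [511.2 113.3] [47.  56.4] mean [514.8 113.7  18.3]
w10 2349 [535.5 112.3] 49.8 mid [511.3 112.4] [44.6 56.6] mean [514.8 113.   18.3]
w11 2939 [535.3 111.7] 49.9 mid [511.2 112.3] [44.7 56.7] mean [515.  112.8  18.3]
w18 1646 [535.2 111.7] 49.8 mid [511.2 112.3] [44.6 56.3] mean [514.7 112.8  18.4]
w23 1538 [504.5 112.1] 29.7 mid [511.4 111.6] [43.9 57. ] mean [515.1 110.6  18.2]
w30 1267 [535.1 111.7] 49.7 mid [511.4 111.6] [43.8 57.1] mean [515.  110.7  18.2]
w40 1206 [535.9 112.7] 49.8 mid [511.4 111.7] [44.1 57.3] mean [515.  110.8  18.3]
```

```bash
python3 -c "
from cell import ctrl
print(ctrl.finish_job())"
```

```text
the job is handed in; nothing more can be done
None
```

The whole job was done in the order asked and handed in at about 64 s, with no verdict reported back.

**What I did:**
- **Module:** laid in the nest; its top measured flat at 30 mm.
- **Platen:** lowered with both pins in its holes; its top measured level at 48.4 mm.
- **Bars:** all three threaded over the rod and lowered to contact before release. Their tops measured about 63, 78.4 and 93.4 mm, each 15 mm above the layer below.
- **Keys:** pressed small, medium, then large. Each was pushed until the finger stopped moving while the force rose to about 10–12 N.

**Last checks:**
- **Stack:** in the last close (wrist) view the top bar was level at 93.4 mm. The final overhead view put it at 92.0 mm with a 0.3° slope, which I put down to that camera's rougher calibration.
- **Bystanders:** the mug, bottle and pot areas looked unchanged. The black tape appeared about 3 mm off in the overhead view after the platen was lifted. The close views of the tape before and after agreed within about 1 mm, so I took it as the platen's shadow.
- **One oddity:** the third bar's end looked as if it lay inside the metal plate beside it, and a trial lift read 3.8 N with a 1.4° sag. I slid it about 30 mm clear before lifting. The sag stayed the same afterwards, and I levelled the bar before threading it.

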